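# Reload the engraving die pallet, roll it home and set the power

## Task

Get the bench engraver ready. First slide the power fader right down to zero and leave it there while you move the finished piece from the grey die pallet to the low tray and seat every blank lying on the bench flat in a pallet nest of its own shape; then push the loaded pallet along the rollers until it is fully home against the bay's end stop. Only then slide the fader up to the long white line, and leave the mug and battery pack where they are.

Things in the scene. Friction and masses are not known exactly. Their poses are not given: they have to be found in the camera images.
- disc_a: Loose round blank: plain aluminium disc, 62 mm diameter, 18 mm thick, lying flat, about 150 g (may be absent). Origin at its centre, 9 mm above its underside.
- disc_b: Loose round blank: plain aluminium disc, 62 mm diameter, 18 mm thick, lying flat, about 150 g (may be absent). Origin at its centre, 9 mm above its underside.
- square_a: Loose square blank: plain aluminium block 54 x 54 mm, 18 mm thick, lying flat, about 140 g (may be absent). Origin at its centre, 9 mm above its underside; x and y along its edges.
- square_b: Loose square blank: plain aluminium block 54 x 54 mm, 18 mm thick, lying flat, about 140 g (may be absent). Origin at its centre, 9 mm above its underside; x and y along its edges.
- finished: Loose finished piece: aluminium disc 62 mm diameter, 18 mm thick, as the round blanks but with a dark engraved ring on top; starts seated in the round nest pallet_hole0. Origin at its centre.
- tray: Fixed low open tray of grey plastic, 140 x 140 mm outside, walls 4 mm thick and 16 mm high, floor 4 mm thick. Origin at the centre of its underside.
- pallet: Loose grey die pallet, 156 (x) x 180 (y) x 22 mm, 0.7 kg, on the rollers, 3 mm play to each side rail. Origin: centre of its underside; y along the rollers, bay on its -y side: push its +y end face. Four nests in its top, 8 mm deep, 4 mm wider than the blanks (which then stand 10 mm proud): two round (66 mm), two square (58 mm), at x +-36, y +-46 mm.
- pallet_hole0 (a point): Centre of the mouth of the round nest at the -x +y corner of the pallet, on the pallet's top face (floor 8 mm below); axes as the pallet's.
- pallet_hole1 (a point): Centre of the mouth of the square nest at the +x +y corner of the pallet, on the pallet's top face (floor 8 mm below); axes as the pallet's.
- pallet_hole2 (a point): Centre of the mouth of the square nest at the -x -y corner of the pallet, on the pallet's top face (floor 8 mm below); axes as the pallet's.
- pallet_hole3 (a point): Centre of the mouth of the round nest at the +x -y corner of the pallet, on the pallet's top face (floor 8 mm below); axes as the pallet's.
- track: Fixed roller track, 490 (y) x 182 mm, 16 free steel rollers (22 mm diameter, tops 50 mm above the bench) between aluminium side rails 60 mm high (68 mm at the bay). Origin on the bench under its middle. At its -y end a dark end stop 78 mm high (face at y = -235 mm), behind it the grey engraver housing, 105 mm high, to y = -357 mm.
- bay (a point): Where the pallet's origin lies when it is home against the end stop: level with the roller tops; axes as the track's.
- power (a joint): Power fader position in m: 0 = zero, at the -y end of its track; grows to 0.120 at the +y end; 0.090 = at the long white line. Stays where it is left; about 1.5 N to slide.
- power_top (a point): Centre of the top of the fader's black grip, 28 (across) x 20 (along the track) x 40 mm high, its top 54.5 mm above the bench; the grip slides along this point's y axis, on a grey base 40 mm wide, 170 mm long, 14 mm high with a scale: short ticks and one long white line right across it. A thin white line across the grip's top is its pointer.
- power_line (a point): Where power_top lies when the fader is at the long white line of the scale.
- mug: White mug, 80 mm across, 95 mm high, a bystander. Origin at the centre of its underside.
- battery_pack: Black laptop battery pack 80 x 240 x 20 mm, a bystander beyond the track. Origin at the centre of its underside.
Things that resemble listed ones, but are neither listed nor needed, are in the scene too. What is shaped like the disc_b but purple or turquoise is not meant.

How it is judged:
By the outcome, as a careful person would: the job done as asked, in the order asked, and still so for the second after the job is handed in, with the robot touching nothing.
Of disc_a, disc_b, square_a, square_b only 3 to 4 are there at a start; the rules pass over those that are not, and their reading is None.
At some moment in a run one of disc_a, disc_b, square_a, square_b may be knocked a few centimetres aside while the robot is not near it.
Once in a run the grip may slacken for a moment while it holds something.
It also fails if it takes over 200 s, if anything falls off the work surface, if the arm or the gripper's body presses on something with over 40 N, if the wrist force passes 120 N, or if a joint passes its speed limit or range.

## Robot

A 6-joint arm with a two-finger parallel gripper is mounted at the origin on the work surface. World frame = base frame: x ahead of the robot, y to its left, z up, the work surface at z = 0. Lengths are in m, angles in rad, forces in N, time in s.
With the tool pointing down it reaches from about 0.375 to 0.75 m from the base axis. Payload 9 kg.
Tool frame: the origin (TCP) lies midway between the tips of the shut fingers; the grasp point (between the pads) lies 19 mm behind it; z points along the fingers, y is the line along which they close (so a half turn about z gives the same grasp; the last joint's range is limited). The gripper opens to 85 mm and grips with 20 to 120 N. Pads are 22 mm wide; open, the fingers measure 114 mm over their backs; the gripper's body (76 mm by 85 mm) begins 54 mm behind the grasp point. The pads swing forward as they close: fully open they stand 13 mm farther back than shut.
Start: joints at [-1.384, 0.104, 0.097, 1.564, 0, 1.353], TCP at [0.236, -0.552, 0.191] pointing down, gripper open.
Joint ranges: [-2.99, 2.99], [-0.84, 1.86], [-1.1, 1.16], [-1.84, 2.11], [-1.51, 1.56], [-3.14, 3.14]. Speed limits (rad/s): [2.22, 2.22, 2.57, 3.14, 3.14, 3.14].

## Interface

Orientations are given as a 3x3 rotation matrix whose columns are the frame's x, y, z axes.
In Python, from station import r gives the robot as it stands.
- The arm moves only by the tool play_rows, never from a script. Its argument "deltas" is text: rows parted by semicolons, each of 7 numbers parted by spaces: the shift along the tool's x, y, z in cm, then the turn, a rotation vector about the tool's x, y, z in rad, then the opening, from -1 (shut) to 1 (fully open). In form: tx ty tz rx ry rz grip; .... A call has 1 to 20 rows; each row is the pose to reach, as a shift and turn from the pose commanded when the call began, along the tool's axes at that moment; what a row does not reach only later rows make up. A row lasts 1/10 s, in which the tool goes at most 50 mm and 8.59 degrees, less where a joint would pass 70% of its speed; a pose out of reach is approached as far as the arm can. A call with a gripper value outside its range is refused whole. The fingers move at their own pace and stop on an object; "newtons" is the grip in N (left out, the last holds). Time passes only in rows, so rows that repeat a pose let the fingers close. It gives the time, the measured TCP pose, the force, the opening and the grip force at its end, in the units of the state.
- r.get_state(): the state, without advancing time (a new reading comes with each control period).
- r.get_image(name): name is "scene" or "top" or "wrist"; returns a dict with "frame" (400x640x3 uint8, blue, green, red), "fx", "fy", "cx", "cy" (pixels), "rvec" (rotation vector, rad) and "tvec" (3), from world to camera coordinates, as OpenCV has them. Camera axes: x right, y down, z forward; pixel columns grow to the right and rows downward; lengths in m; the calibration is good to about 2 mm. The wrist camera is an equidistant fisheye: a pixel r from the principal point sees the ray r / f radians off the axis. A picture is of the moment at which its call begins. There is no depth.
- r.hand_in(): hands the job in; it is judged then, once.
Trained networks look in the newest picture that a camera, given by its name, has taken for a name from the list of things; names that differ only in an ending like _2 or _b are one class to them, and where a whole thing is asked for, a point or a joint stands for the part that bears it (a point fixed in the world has none). Each returns a list of dicts, best first, with "score" (0 to 1); they miss things now and then, are a little off and sometimes report something else, mostly with a low value. They report only what shows in the picture. A call takes as long as a camera call. They do not tell look-alikes from the thing itself.
- r.recognise(camera, name): "bbox" ([left, top, width, height] in pixels, round what is visible of it).
- r.cut_out(camera, name): "mask" (400x640 bool, what is visible of it) and "bbox" ([left, top, width, height] in pixels, round what is visible of it).
The state is a dict: "t": time; "joint_positions": joint angles; "joint_vel": joint speeds; "joint_efforts": joint torques, N m; "ee_pos": TCP position; "eef_rot": TCP orientation; "force": force on the tool from outside, world axes, zero at the start; "ft_torque": the same for the moment, N m; "gripper_width": opening from 0.0 (shut) to 1.0 (fully open); "grip_force": force on a finger pad.
Only numpy, scipy, OpenCV 4.12 (cv2) and the standard library are available. Lean on these libraries where they do the work, as an engineer would, in place of code of your own. Each camera call takes 0.05 s, during which the arm holds its last target. There are 200 camera calls.

## Working session

There is one attempt and no reset: what is moved stays moved. The work goes in short steps, Python scripts to look and compute and a tool call to move; the robot and the scene stay as the last step left them, time stands still between calls to the robot, and variables do not carry over. Pictures are saved under pics/ and viewed, at most 14 in all, crops included, and the job is handed in when it is done.

Besides the shell and the picture viewer there is one more tool, called after "Request:" as a command line: name --argument value ..., lists and objects as JSON in quotes. play_rows: Moves the arm, as the interface text tells. Its arguments: {"type":"object","properties":{"deltas":{"type":"string"},"newtons":{"type":"number"}},"required":["deltas"]}

```bash
mkdir -p pics; ls
cat > h.py <<'E'
import numpy as np, cv2
from station import r
def cam(n):
    return r.get_image(n)
def ray(im,u,v,n):
    R=cv2.Rodrigues(np.array(im["rvec"],float))[0];t=np.array(im["tvec"],float)
    x=(u-im["cx"])/im["fx"];y=(v-im["cy"])/im["fy"]
    if n=="wrist":
        th=np.hypot(x,y);s=np.sin(th)/th if th>1e-9 else 1
        d=np.array([x*s,y*s,np.cos(th)])
    else: d=np.array([x,y,1.])
    return -R.T@t,R.T@d
def at(im,u,v,z,n):
    o,d=ray(im,u,v,n);return o+d*(z-o[2])/d[2]
def proj(im,p,n):
    R=cv2.Rodrigues(np.array(im["rvec"],float))[0];c=R@np.array(p,float)+np.array(im["tvec"],float)
    if n=="wrist":
        a=np.hypot(c[0],c[1]);th=np.arctan2(a,c[2]);k=th/a if a>1e-9 else 0
        return im["cx"]+im["fx"]*c[0]*k,im["cy"]+im["fy"]*c[1]*k
    return im["cx"]+im["fx"]*c[0]/c[2],im["cy"]+im["fy"]*c[1]/c[2]
E
python3 - <<'E'
from h import *
for n in ["scene","top","wrist"]:
    im=cam(n);cv2.imwrite(f"pics/{n}0.png",im["frame"])
    R=cv2.Rodrigues(np.array(im["rvec"],float))[0];print(n,(-R.T@im["tvec"]).round(3),R[2].round(3),im["fx"])
s=r.get_state();print(s["ee_pos"],s["eef_rot"])
for nm in ["disc_a","square_a","finished","tray","pallet","track","power","mug","battery_pack"]:
    print(nm,[(np.round(d["bbox"]).tolist(),round(d["score"],2)) for d in r.recognise("top",nm)])
E
```

```text
pics
scene [1.187 0.187 0.794] [-0.663 -0.148 -0.733] 404.0446792737034
top [0.233 0.055 1.682] [ 0.175 -0.015 -0.985] 504.9770585576787
wrist [ 0.315 -0.518  0.374] [-0.302 -0.129 -0.944] 309.70691628693146
[ 0.23626012 -0.55120344  0.19069182] [[ 9.19163621e-01  3.93875874e-01 -1.83017479e-04]
 [ 3.93875848e-01 -9.19163085e-01  1.01967178e-03]
 [ 2.33401203e-04 -1.00933137e-03 -9.99999463e-01]]
disc_a [([219.0, 220.0, 16.0, 15.0], 0.81), ([261.0, 211.0, 15.0, 21.0], 0.79), ([222.0, 256.0, 17.0, 20.0], 0.74), ([252.0, 245.0, 18.0, 18.0], 0.66)]
square_a [([222.0, 171.0, 16.0, 19.0], 0.78), ([268.0, 135.0, 192.0, 59.0], 0.74), ([284.0, 141.0, 57.0, 48.0], 0.68), ([297.0, 209.0, 18.0, 22.0], 0.6), ([158.0, 148.0, 37.0, 30.0], 0.33)]
finished [([289.0, 166.0, 21.0, 18.0], 0.52)]
tray [([424.0, 192.0, 43.0, 50.0], 0.89), ([287.0, 137.0, 57.0, 49.0], 0.73)]
pallet [([286.0, 138.0, 55.0, 49.0], 0.95), ([348.0, 218.0, 54.0, 10.0], 0.41)]
track [([271.0, 130.0, 188.0, 63.0], 0.76)]
power [([373.0, 217.0, 9.0, 9.0], 0.4)]
mug [([157.0, 148.0, 36.0, 31.0], 0.94), ([282.0, 138.0, 61.0, 49.0], 0.59), ([296.0, 104.0, 72.0, 25.0], 0.59)]
battery_pack [([296.0, 102.0, 71.0, 27.0], 0.79), ([286.0, 144.0, 57.0, 43.0], 0.3)]
```

Run:
```python
import cv2
a=cv2.imread("pics/top0.png")[90:290,140:480]
cv2.imwrite("pics/top0c.png",cv2.resize(a,None,fx=2.35,fy=2.35,interpolation=cv2.INTER_CUBIC))
```

```text
(no output)
```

View pics/top0c.png

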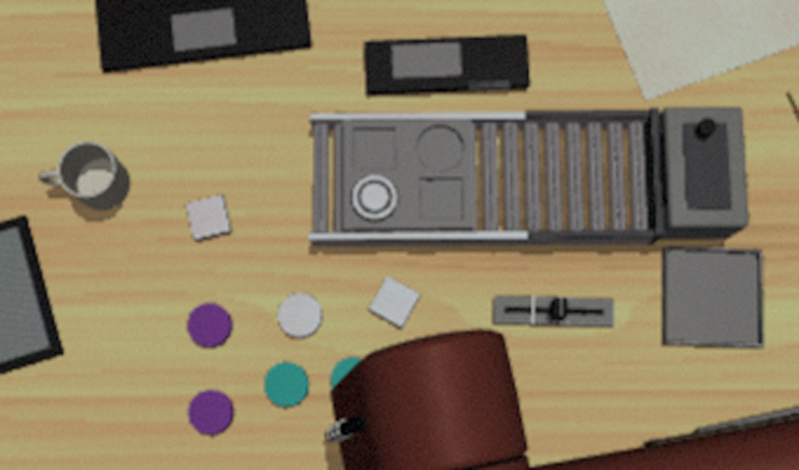

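View pics/scene0.png

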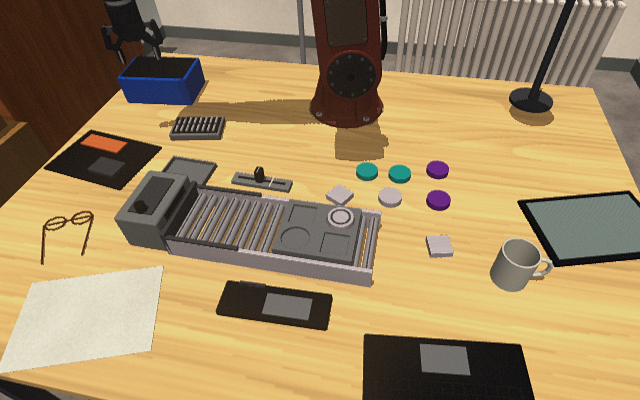

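The top view shows one white disc at crop (300,316), white squares at (209,217) and (395,302), the finished piece in its nest at (375,197), the fader grip at (560,309) with the long line at (533,309), and the tray at (712,297). The purple and teal discs are look-alikes. The scene view agrees and shows nothing hidden, so there are three blanks.

```bash
cat >> h.py <<'E'
def meas(n,nm,z,k=6,ms=0.4):
    im=cam(n)
    for d in r.cut_out(n,nm)[:k]:
        if d["score"]<ms: continue
        m=d["mask"].astype(np.uint8);v,u=np.nonzero(m)
        c,wh,a=cv2.minAreaRect(np.c_[u,v].astype(np.float32))
        col=im["frame"][d["mask"]].mean(0).round()
        pts=np.array([at(im,a_,b_,z,n)[:2] for a_,b_ in cv2.boxPoints((c,wh,a))])
        e1=pts[1]-pts[0];e2=pts[2]-pts[1]
        print(n,nm,round(d["score"],2),"px",np.round([u.mean(),v.mean()],1),"W",at(im,u.mean(),v.mean(),z,n)[:2].round(4),"rectC",pts.mean(0).round(4),"size",np.linalg.norm(e1).round(3),np.linalg.norm(e2).round(3),"ang",np.degrees(np.arctan2(e1[1],e1[0])).round(1),"bgr",col)
E
python3 - <<'E'
from h import *
for n in ["top","scene"]:
    for nm,z in [("disc_a",.018),("square_a",.018),("finished",.082),("pallet",.072),("tray",.016),("power",.0545),("track",.06),("mug",.05)]: meas(n,nm,z)
E
```

```text
top disc_a 0.86 px [261.2 253.1] W [0.3203 0.2036] rectC [0.3207 0.2041] size 0.059 0.058 ang -90.5 bgr [126. 135.  52.]
top disc_a 0.64 px [229.2 264.1] W [0.2856 0.3072] rectC [0.2861 0.3078] size 0.059 0.058 ang -90.5 bgr [118.  60. 104.]
top disc_a 0.56 px [267.  223.6] W [0.4171 0.185 ] rectC [0.4166 0.1843] size 0.058 0.061 ang -44.8 bgr [175. 175. 174.]
top disc_a 0.5 px [228.2 227.3] W [0.4058 0.3127] rectC [0.4064 0.3133] size 0.06 0.058 ang -71.7 bgr [120.  58. 104.]
top square_a 0.76 px [227.6 182.2] W [0.5571 0.3178] rectC [0.5576 0.3177] size 0.054 0.055 ang -75.9 bgr [169. 169. 174.]
top square_a 0.44 px [313.6 162. ] W [0.6246 0.0292] rectC [0.6202 0.0329] size 0.187 0.17 ang -90.3 bgr [109. 110. 111.]
top finished 0.78 px [298.5 173.2] W [0.5729 0.0793] rectC [0.5727 0.0802] size 0.06 0.058 ang -44.6 bgr [152. 150. 148.]
top pallet 0.85 px [314.1 163.1] W [0.6083 0.0284] rectC [0.6077 0.032 ] size 0.185 0.164 ang -90.3 bgr [108. 109. 110.]
top pallet 0.64 px [177.7 163.7] W [0.6091 0.4727] rectC [0.6026 0.4738] size 0.094 0.11 ang -43.0 bgr [ 95. 105. 107.]
top tray 0
[... 1620 characters left out ...]
4081 -0.3849] rectC [ 0.4037 -0.3924] size 0.106 0.179 ang -164.3 bgr [ 93. 101. 106.]
scene power 0.61 px [389.3 197.2] W [0.4608 0.1907] rectC [0.4598 0.1908] size 0.072 0.063 ang 167.3 bgr [156. 162. 177.]
scene power 0.6 px [258.7 174.5] W [ 0.4387 -0.1628] rectC [ 0.4383 -0.1634] size 0.025 0.06 ang 100.2 bgr [32. 42. 50.]
scene power 0.51 px [261.5 180.7] W [ 0.4605 -0.1478] rectC [ 0.4467 -0.1515] size 0.085 0.176 ang -165.8 bgr [83. 93. 99.]
scene track 0.84 px [228.2 227.6] W [ 0.6347 -0.1744] rectC [ 0.6105 -0.155 ] size 0.284 0.726 ang -155.5 bgr [ 98. 102. 110.]
scene mug 0.62 px [516.9 263.9] W [0.6094 0.4834] rectC [0.6116 0.4833] size 0.164 0.114 ang 144.9 bgr [108. 122. 128.]
```

Run:
```python
import cv2
a=cv2.imread("pics/scene0.png")[150:290,110:390]
cv2.imwrite("pics/scene0c.png",cv2.resize(a,None,fx=2.85,fy=2.85,interpolation=cv2.INTER_CUBIC))
```

```text
(no output)
```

View pics/scene0c.png

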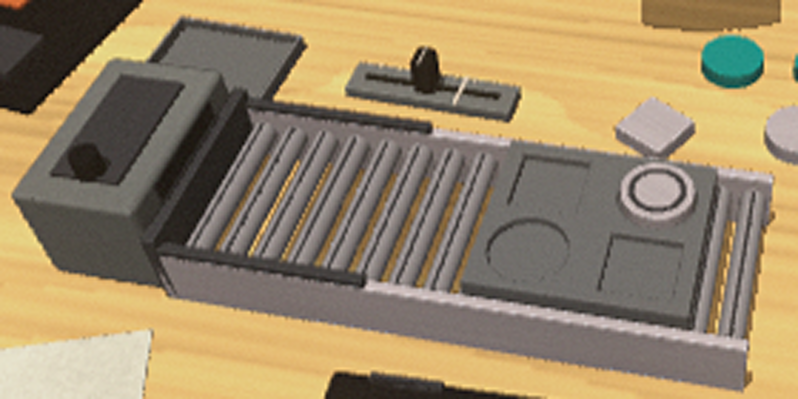

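View pics/wrist0.png

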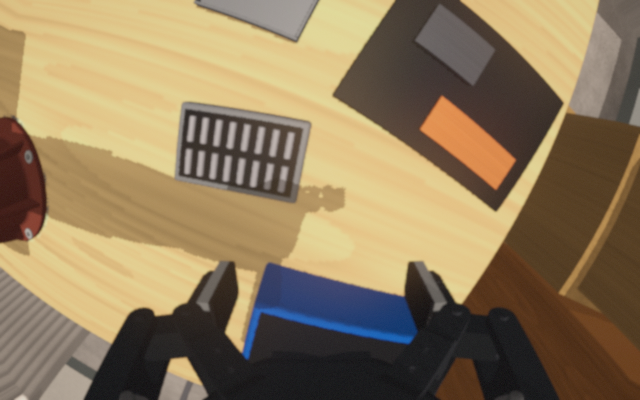

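The crops show the fader grip left of its long line, nests 1–3 empty, and the finished piece in nest 0. Next I'll square the tool to the world axes and move above the fader.

Request:
play_rows --deltas "31.8 -27.4 4 0 0 0.405 1;31.8 -27.4 4 0 0 0.405 1;31.8 -27.4 4 0 0 0.405 1;31.8 -27.4 4 0 0 0.405 1;31.8 -27.4 4 0 0 0.405 1;31.8 -27.4 4 0 0 0.405 1;31.8 -27.4 4 0 0 0.405 1;31.8 -27.4 4 0 0 0.405 1;31.8 -27.4 4 0 0 0.405 1;31.8 -27.4 4 0 0 0.405 1;31.8 -27.4 4 0 0 0.405 1;31.8 -27.4 4 0 0 0.405 1;31.8 -27.4 4 0 0 0.405 1;31.8 -27.4 4 0 0 0.405 1" --newtons 40

```text
t: 3.6
ee_pos: [0.4204, -0.1753, 0.1513]
eef_rot: [[1.0, -0.002, 0.0], [-0.002, -1.0, -0.0], [0.0, 0.0, -1.0]]
force: [-1.0, 0.2, -0.4]
gripper_width: 1.0
grip_force: 0.0
```

Run:
```python
from h import *
s=r.get_state();print(s["t"],s["ee_pos"],s["eef_rot"],s["joint_positions"])
im=cam("wrist");cv2.imwrite("pics/w1.png",im["frame"])
meas("wrist","power",.0545,3);meas("top","power",.0545,2);meas("top","square_a",.018)
R=cv2.Rodrigues(np.array(im["rvec"],float))[0];print((-R.T@im["tvec"]).round(3),R[2].round(3))
t=cam("top")
for u in (349.4,366.8,400.9): print(at(t,u,222,.014,"top"))
```

```text
3.6 [ 0.42042855 -0.17526403  0.15132649] [[ 9.99998329e-01 -1.82797522e-03  9.78555524e-06]
 [-1.82797391e-03 -9.99998321e-01 -1.32222181e-04]
 [ 1.00272377e-05  1.32204073e-04 -9.99999991e-01]] [-6.83398735e-01 -3.49281462e-01 -3.95022280e-01  1.52496443e+00
 -9.63502815e-05  2.46002189e+00]
wrist power 0.63 px [320.2 185.8] W [ 0.4245 -0.1744] rectC [ 0.4243 -0.1747] size 0.036 0.021 ang -7.2 bgr [59. 72. 81.]
top square_a 0.65 px [307.1 217.6] W [0.4357 0.0526] rectC [0.4362 0.0529] size 0.051 0.052 ang -26.7 bgr [182. 180. 176.]
top square_a 0.49 px [228.2 181.9] W [0.5583 0.316 ] rectC [0.5581 0.3157] size 0.055 0.058 ang -75.9 bgr [164. 165. 170.]
[ 0.506 -0.175  0.334] [-0.329 -0.001 -0.944]
[ 0.42047348 -0.08774415  0.014     ]
[ 0.41999665 -0.14560608  0.014     ]
[ 0.41906085 -0.25916181  0.014     ]
```

View pics/w1.png

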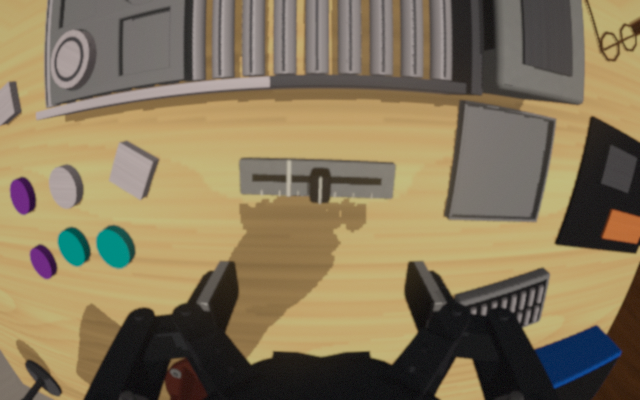

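The wrist view shows the fader grip at (320,186), right below the tool, with the long line at (289,178). I'll lower onto the grip, close, and slide towards -y.

Request:
play_rows --deltas "0.2 -0.1 5 0 0 0 0.6;0.2 -0.1 9 0 0 0 0.5;0.2 -0.1 12 0 0 0 0.5;0.2 -0.1 12.5 0 0 0 0.5;0.2 -0.1 12.5 0 0 0 -1;0.2 -0.1 12.5 0 0 0 -1;0.2 -0.1 12.5 0 0 0 -1;0.2 -0.1 12.5 0 0 0 -1;0.2 -0.1 12.5 0 0 0 -1;0.2 -0.1 12.5 0 0 0 -1;0.2 -0.1 12.5 0 0 0 -1;0.2 -0.1 12.5 0 0 0 -1" --newtons 25

```text
t: 5.2
ee_pos: [0.4227, -0.1735, 0.0263]
eef_rot: [[1.0, -0.0, -0.0], [-0.0, -1.0, -0.0], [-0.0, 0.0, -1.0]]
force: [0.2, -0.5, 0.8]
gripper_width: 0.001
grip_force: 0.0
```

Request:
play_rows --deltas "0 0.5 0 0 0 0 -1;0 1 0 0 0 0 -1;0 1.5 0 0 0 0 -1;0 2 0 0 0 0 -1;0 2.5 0 0 0 0 -1;0 3 0 0 0 0 -1;0 3.5 0 0 0 0 -1;0 4 0 0 0 0 -1;0 4.5 0 0 0 0 -1;0 5 0 0 0 0 -1;0 5.3 0 0 0 0 -1;0 5.5 0 0 0 0 -1;0 5.5 0 0 0 0 -1"

```text
t: 6.5
ee_pos: [0.4227, -0.2286, 0.0263]
eef_rot: [[1.0, -0.0, 0.0], [-0.0, -1.0, -0.0], [0.0, 0.0, -1.0]]
force: [0.6, 0.0, -0.3]
gripper_width: 0.0
grip_force: 0.0
```

The gripper shut fully, so it missed the grip. Looking again.

Run:
```python
from h import *
im=cam("scene");cv2.imwrite("pics/s2.png",cv2.resize(im["frame"][110:230,190:350],None,fx=4,fy=4,interpolation=cv2.INTER_CUBIC))
meas("scene","power",.0545,2);meas("top","power",.0545,2)
```

```text
(no output)
```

View pics/s2.png

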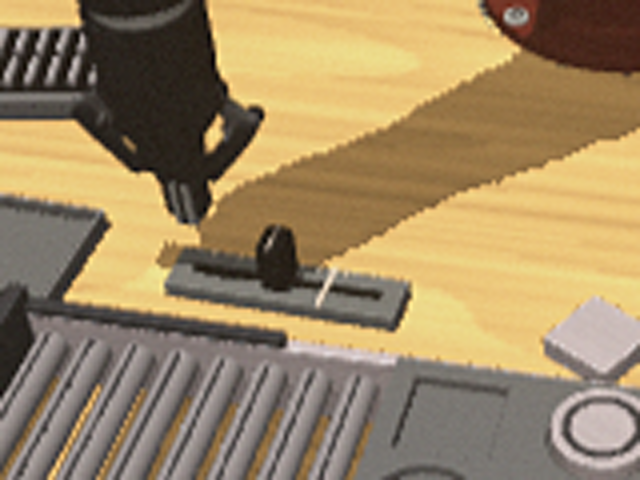

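The fingers are on the robot side (smaller x) of the fader. I'll check the calibration by projecting the TCP and the fader into every camera.

Run:
```python
from h import *
p=r.get_state()["ee_pos"]
for n in ["scene","top","wrist"]:
    im=cam(n);print(n,"tcp",np.round(proj(im,p,n),1),[np.round(proj(im,(x,-.1735,z),n),1).tolist() for x in (.41,.42,.43,.44,.45) for z in (.0545,.014)])
im=cam("wrist");cv2.imwrite("pics/w2.png",im["frame"])
t=cam("top");cv2.imwrite("pics/t2.png",cv2.resize(t["frame"][180:260,330:430],None,fx=6,fy=6,interpolation=cv2.INTER_CUBIC))
a=cv2.imread("pics/w2.png");b=cv2.imread("pics/t2.png");b=cv2.resize(b,(500,400))
cv2.imwrite("pics/c2.png",np.hstack([a[:, 170:470],b]))
```

```text
scene tcp [239.5 175.3] [[258.2, 167.0], [260.2, 177.8], [257.0, 169.4], [259.1, 180.2], [255.9, 171.9], [258.0, 182.6], [254.7, 174.3], [256.9, 185.1], [253.6, 176.8], [255.8, 187.6]]
top tcp [392.2 220.6] [[376.9, 223.6], [375.3, 224.9], [376.8, 220.5], [375.2, 221.9], [376.7, 217.5], [375.1, 218.9], [376.6, 214.4], [375.0, 215.9], [376.6, 211.4], [374.9, 213.0]]
wrist tcp [321.  233.4] [[230.3, 271.1], [244.7, 241.5], [228.2, 256.7], [243.4, 228.8], [226.0, 241.6], [242.1, 215.6], [224.0, 225.7], [240.9, 202.0], [222.0, 209.1], [239.7, 188.0]]
```

View pics/c2.png

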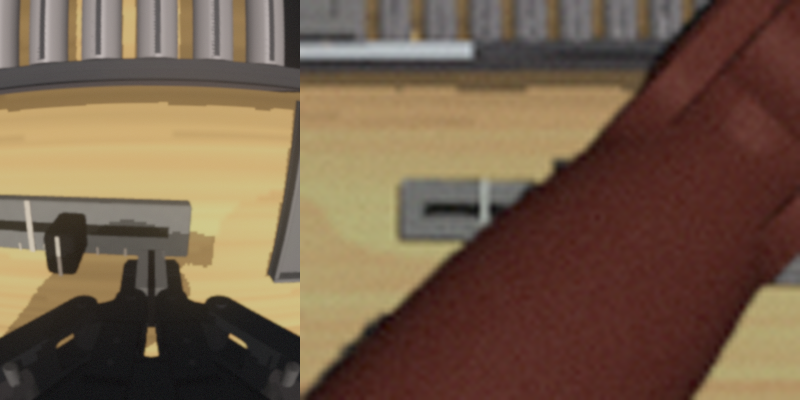

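Run:
```python
from h import *
s=cam("scene");w=cam("wrist")
o1,d1=ray(s,236,165.5,"scene");o2,d2=ray(w,320,250,"wrist")
d1/=np.linalg.norm(d1);d2/=np.linalg.norm(d2)
A=np.c_[d1,-d2];k=np.linalg.lstsq(A,o2-o1,rcond=None)[0]
print(o1+d1*k[0],o2+d2*k[1])
a=s["frame"][120:200,190:290];b=w["frame"][190:310,250:390]
cv2.imwrite("pics/c3.png",np.hstack([cv2.resize(a,(400,320),interpolation=2),cv2.resize(b,(373,320),interpolation=2)]))
print(r.get_state()["gripper_width"])
```

```text
[ 0.4325403  -0.22639536  0.07146552] [ 0.43411526 -0.22779538  0.07062068]
0.00034651722365905223
```

View pics/c3.png

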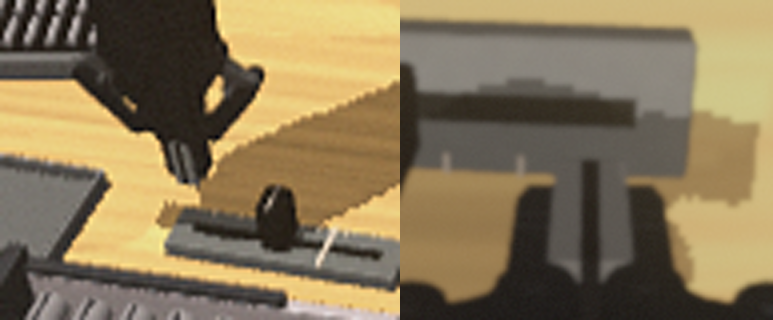

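Both views put the fingertips about 3–4 cm above the reported TCP height. I'll check by feeling for the bench beside the fader base.

Request:
play_rows --deltas "0 3 0 0 0 0 -1;0 6 0 0 0 0 -1;0 6 0.5 0 0 0 -1;0 6 1 0 0 0 -1;0 6 1.5 0 0 0 -1;0 6 1.9 0 0 0 -1;0 6 1.9 0 0 0 -1"

```text
t: 7.8
ee_pos: [0.4224, -0.2874, 0.0065]
eef_rot: [[1.0, 0.001, -0.001], [0.001, -1.0, 0.001], [-0.001, -0.001, -1.0]]
force: [0.1, -0.5, 0.1]
gripper_width: 0.0
grip_force: 0.0
```

Run:
```python
from h import *
s=cam("scene");w=cam("wrist");p=r.get_state()["ee_pos"];print(p,proj(s,p,"scene"),proj(w,p,"wrist"))
a=s["frame"][120:200,180:280];b=w["frame"][170:310,230:410]
cv2.imwrite("pics/c4.png",np.hstack([cv2.resize(a,(400,320),interpolation=2),cv2.resize(b,(400,320),interpolation=2)]))
```

```text
[ 0.42275157 -0.28801732  0.00730296] (np.float64(220.83577147981924), np.float64(177.6171952130391)) (np.float64(321.6020863566318), np.float64(233.38364972592402))
```

View pics/c4.png

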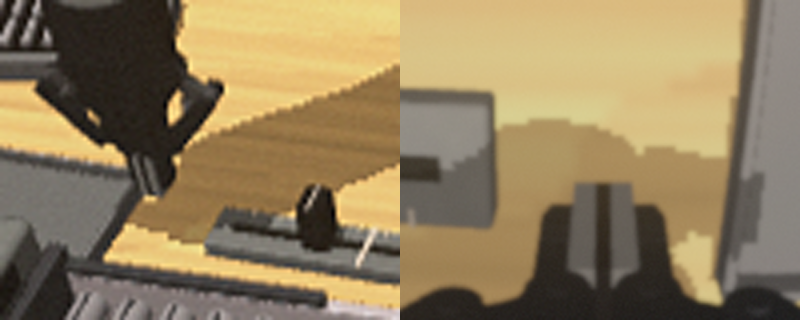

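Request:
play_rows --deltas "0 0 0.5 0 0 0 -1;0 0 1 0 0 0 -1;0 0 1.5 0 0 0 -1;0 0 2 0 0 0 -1;0 0 2 0 0 0 -1"

```text
t: 8.4
ee_pos: [0.4222, -0.2879, -0.0137]
eef_rot: [[1.0, -0.0, -0.001], [-0.0, -1.0, 0.001], [-0.001, -0.001, -1.0]]
force: [-0.0, 0.5, 0.4]
gripper_width: -0.001
grip_force: 0.0
```

The TCP reads below the bench with no contact, so the tool really is shorter than stated. Continuing down in small steps.

Request:
play_rows --deltas "0 0 0.4 0 0 0 -1;0 0 0.7 0 0 0 -1;0 0 1 0 0 0 -1;0 0 1 0 0 0 -1"

```text
t: 8.8
ee_pos: [0.4224, -0.2882, -0.0232]
eef_rot: [[1.0, -0.0, -0.0], [-0.0, -1.0, 0.0], [-0.0, -0.0, -1.0]]
force: [0.2, -0.8, 0.1]
gripper_width: 0.002
grip_force: 0.0
```

Request:
play_rows --deltas "0 0 0.2 0 0 0 -1;0 0 0.4 0 0 0 -1;0 0 0.4 0 0 0 -1"

```text
t: 9.1
ee_pos: [0.4226, -0.2883, -0.027]
eef_rot: [[1.0, -0.0, -0.0], [-0.0, -1.0, 0.0], [-0.0, -0.0, -1.0]]
force: [0.2, 0.2, 0.3]
gripper_width: -0.001
grip_force: 0.0
```

Request:
play_rows --deltas "0 0 0.15 0 0 0 -1;0 0 0.3 0 0 0 -1;0 0 0.3 0 0 0 -1"

```text
t: 9.4
ee_pos: [0.4226, -0.2883, -0.0299]
eef_rot: [[1.0, -0.0, -0.0], [-0.0, -1.0, 0.0], [-0.0, -0.0, -1.0]]
force: [0.6, -0.5, -0.0]
gripper_width: 0.003
grip_force: 0.0
```

Request:
play_rows --deltas "0 0 0.15 0 0 0 -1;0 0 0.3 0 0 0 -1;0 0 0.3 0 0 0 -1"

```text
t: 9.7
ee_pos: [0.4226, -0.2883, -0.033]
eef_rot: [[1.0, -0.0, -0.0], [-0.0, -1.0, 0.0], [-0.0, -0.0, -1.0]]
force: [-1.1, -0.7, 0.2]
gripper_width: -0.002
grip_force: 0.0
```

Request:
play_rows --deltas "0 0 0.15 0 0 0 -1;0 0 0.3 0 0 0 -1;0 0 0.3 0 0 0 -1"

```text
t: 10.0
ee_pos: [0.4226, -0.2883, -0.0359]
eef_rot: [[1.0, -0.0, -0.0], [-0.0, -1.0, 0.0], [-0.0, -0.0, -1.0]]
force: [0.5, -0.3, -0.4]
gripper_width: 0.003
grip_force: 0.0
```

Request:
play_rows --deltas "0 0 0.15 0 0 0 -1;0 0 0.3 0 0 0 -1;0 0 0.3 0 0 0 -1"

```text
t: 10.3
ee_pos: [0.4226, -0.2883, -0.039]
eef_rot: [[1.0, -0.0, -0.0], [-0.0, -1.0, 0.0], [-0.0, -0.0, -1.0]]
force: [-0.3, 0.8, 0.1]
gripper_width: 0.002
grip_force: 0.0
```

Run:
```python
from h import *
s=r.get_state();print(s["ee_pos"],s["force"],s["t"])
s=cam("scene");w=cam("wrist")
cv2.imwrite("pics/c5.png",np.hstack([cv2.resize(s["frame"][120:200,180:280],(400,320),interpolation=2),cv2.resize(w["frame"][170:310,230:410],(400,320),interpolation=2)]))
```

```text
[ 0.42257131 -0.28831858 -0.03895383] [-0.28227376  0.81053759  0.05498684] 10.3
```

View pics/c5.png

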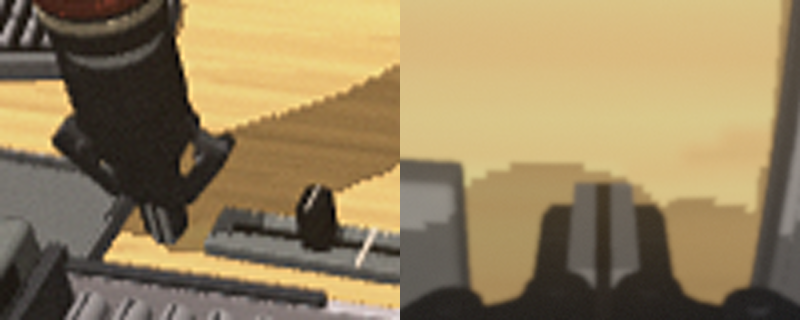

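Still no contact, but visually the tip is within millimetres of the bench, which means an offset of about 40 mm. I'll find the exact contact height.

Request:
play_rows --deltas "0 0 0.1 0 0 0 -1;0 0 0.15 0 0 0 -1;0 0 0.15 0 0 0 -1"

```text
t: 10.7
ee_pos: [0.4228, -0.2885, -0.0399]
eef_rot: [[1.0, -0.0, 0.0], [-0.0, -1.0, -0.0], [0.0, 0.0, -1.0]]
force: [-1.4, 0.7, 3.6]
gripper_width: -0.001
grip_force: 1.8
```

Request:
play_rows --deltas "0 0 0.1 0 0 0 -1;0 0 0.15 0 0 0 -1;0 0 0.15 0 0 0 -1"

```text
t: 11.0
ee_pos: [0.4228, -0.2886, -0.04]
eef_rot: [[1.0, -0.0, -0.0], [-0.0, -1.0, -0.0], [-0.0, 0.0, -1.0]]
force: [-6.4, 5.8, 20.5]
gripper_width: 0.004
grip_force: 9.8
```

Request:
play_rows --deltas "0 0 0.1 0 0 0 -1;0 0 0.15 0 0 0 -1;0 0 0.15 0 0 0 -1"

```text
t: 11.3
ee_pos: [0.4228, -0.2887, -0.0401]
eef_rot: [[1.0, 0.0, -0.0], [0.0, -1.0, -0.001], [-0.0, 0.001, -1.0]]
force: [-11.9, 10.7, 34.8]
gripper_width: 0.003
grip_force: 17.7
```

Contact comes at a TCP reading of -0.040, so true tip height = reported + 0.040. Redoing the fader grasp with that.

Request:
play_rows --deltas "0 0 -5 0 0 0 0.5;0 0 -10 0 0 0 0.5;0 -5 -10 0 0 0 0.5;0 -10 -10 0 0 0 0.5;-0.1 -11.5 -10 0 0 0 0.5;-0.1 -11.5 -10 0 0 0 0.5;-0.1 -11.5 -7 0 0 0 0.5;-0.1 -11.5 -4 0 0 0 0.5;-0.1 -11.5 -2.7 0 0 0 0.5;-0.1 -11.5 -2.7 0 0 0 0.5;-0.1 -11.5 -2.7 0 0 0 -1;-0.1 -11.5 -2.7 0 0 0 -1;-0.1 -11.5 -2.7 0 0 0 -1;-0.1 -11.5 -2.7 0 0 0 -1;-0.1 -11.5 -2.7 0 0 0 -1;-0.1 -11.5 -2.7 0 0 0 -1;-0.1 -11.5 -2.7 0 0 0 -1" --newtons 25

```text
t: 13.0
ee_pos: [0.4226, -0.1742, -0.0148]
eef_rot: [[1.0, -0.0, 0.002], [-0.0, -1.0, -0.002], [0.002, 0.002, -1.0]]
force: [-0.7, 0.8, 6.4]
gripper_width: 0.229
grip_force: 26.5
```

Request:
play_rows --deltas "0 0.5 0 0 0 0 -1;0 1 0 0 0 0 -1;0 1.5 0 0 0 0 -1;0 2 0 0 0 0 -1;0 2.5 0 0 0 0 -1;0 3 0 0 0 0 -1;0 3.5 0 0 0 0 -1;0 4 0 0 0 0 -1;0 4.5 0 0 0 0 -1;0 5 0 0 0 0 -1;0 5.3 0 0 0 0 -1;0 5.5 0 0 0 0 -1;0 5.6 0 0 0 0 -1;0 5.7 0 0 0 0 -1;0 5.7 0 0 0 0 -1"

```text
t: 14.5
ee_pos: [0.4206, -0.2305, -0.0149]
eef_rot: [[1.0, -0.001, -0.002], [-0.001, -1.0, -0.0], [-0.002, 0.0, -1.0]]
force: [-11.1, 4.3, 16.0]
gripper_width: 0.233
grip_force: 27.4
```

Request:
play_rows --deltas "0 0.1 0 0 0 0 -1;0 0.2 0 0 0 0 -1;0 0.3 0 0 0 0 -1;0 0.3 0 0 0 0 -1"

```text
t: 14.9
ee_pos: [0.4206, -0.2306, -0.015]
eef_rot: [[1.0, 0.001, -0.002], [0.001, -1.0, 0.005], [-0.002, -0.005, -1.0]]
force: [-11.2, 17.5, 24.5]
gripper_width: 0.232
grip_force: 29.5
```

The fader is against its zero stop (y = -0.2306). Releasing, then moving above the finished piece.

Request:
play_rows --deltas "0 0 0 0 0 0 0.5;0 0 0 0 0 0 0.5;0 0 0 0 0 0 0.5;0 0 -4 0 0 0 0.5;0 0 -8 0 0 0 0.8;0 0 -13 0 0 0 1;15.2 -31.6 -13 0 0 0 1;15.2 -31.6 -13 0 0 0 1;15.2 -31.6 -13 0 0 0 1;15.2 -31.6 -13 0 0 0 1;15.2 -31.6 -13 0 0 0 1;15.2 -31.6 -13 0 0 0 1;15.2 -31.6 -13 0 0 0 1;15.2 -31.6 -13 0 0 0 1;15.2 -31.6 -13 0 0 0 1;15.2 -31.6 -13 0 0 0 1;15.2 -31.6 -13 0 0 0 1" --newtons 60

```text
t: 16.6
ee_pos: [0.5736, 0.0813, 0.1139]
eef_rot: [[1.0, -0.002, 0.0], [-0.002, -1.0, -0.0], [0.0, 0.0, -1.0]]
force: [-0.2, 0.6, -0.3]
gripper_width: 1.0
grip_force: 0.0
```

Run:
```python
from h import *
print(r.get_state()["ee_pos"])
meas("wrist","finished",.082,2);meas("scene","finished",.082,2);meas("top","power",.0545,2)
meas("wrist","pallet",.072,2)
```

```text
[0.57362667 0.08128134 0.11391972]
wrist finished 0.97 px [320.5 212.2] W [0.5761 0.0817] rectC [0.5746 0.0817] size 0.058 0.065 ang -90.1 bgr [131. 133. 143.]
scene finished 0.97 px [340.4 218.4] W [0.5768 0.0852] rectC [0.5748 0.085 ] size 0.06 0.068 ang 100.4 bgr [125. 128. 138.]
scene finished 0.5 px [389.3 197. ] W [0.4872 0.1906] rectC [0.4862 0.1909] size 0.057 0.068 ang 100.3 bgr [133. 136. 149.]
top power 0.46 px [394.1 220.9] W [ 0.4184 -0.2295] rectC [ 0.418  -0.2292] size 0.02 0.026 ang -90.5 bgr [46. 48. 47.]
wrist pallet 0.86 px [380.3 151.8] W [0.6203 0.038 ] rectC [0.6093 0.0316] size 0.179 0.177 ang -86.7 bgr [118. 122. 127.]
```

Request:
play_rows --deltas "-0.05 0 4 0 0 0 1;-0.05 0 7 0 0 0 1;-0.05 0 8.3 0 0 0 1;-0.05 0 8.6 0 0 0 1;-0.05 0 8.6 0 0 0 1;-0.05 0 8.6 0 0 0 -1;-0.05 0 8.6 0 0 0 -1;-0.05 0 8.6 0 0 0 -1;-0.05 0 8.6 0 0 0 -1;-0.05 0 8.6 0 0 0 -1;-0.05 0 8.6 0 0 0 -1" --newtons 60

```text
t: 18.1
ee_pos: [0.5746, 0.0824, 0.0303]
eef_rot: [[1.0, -0.0, 0.003], [-0.0, -1.0, -0.0], [0.003, 0.0, -1.0]]
force: [-2.6, 0.1, 8.6]
gripper_width: 0.694
grip_force: 62.9
```

Gripped; the tips touch the pallet top at a reading of 0.030. Lifting and carrying to the tray.

Request:
play_rows --deltas "0 0 -2 0 0 0 -1;0 0 -6 0 0 0 -1;0 0 -11 0 0 0 -1;-1 4 -11 0 0 0 -1;-2.5 8 -11 0 0 0 -1;-3.5 12 -11 0 0 0 -1;-4.5 16 -11 0 0 0 -1;-5.7 20 -11 0 0 0 -1;-6.8 24 -11 0 0 0 -1;-8 28 -11 0 0 0 -1;-9 32 -11 0 0 0 -1;-10 36 -11 0 0 0 -1;-11.3 40 -11 0 0 0 -1;-12.5 44 -11 0 0 0 -1;-13.5 48 -11 0 0 0 -1;-13.5 48 -11 0 0 0 -1;-13.5 48 -11 0 0 0 -1"

```text
t: 19.8
ee_pos: [0.4378, -0.3983, 0.1382]
eef_rot: [[1.0, -0.002, 0.0], [-0.002, -1.0, -0.0], [0.0, 0.0, -1.0]]
force: [-0.4, 0.6, -1.2]
gripper_width: 0.691
grip_force: 65.2
```

Run:
```python
from h import *
meas("wrist","tray",.016,2)
s=r.get_state();print(s["ee_pos"],s["gripper_width"])
```

```text
wrist tray 0.62 px [320.6 167.4] W [ 0.4538 -0.3979] rectC [ 0.4405 -0.398 ] size 0.144 0.14 ang -6.1 bgr [127. 133. 140.]
[ 0.43847009 -0.39686996  0.13820513] 0.6885246478491741
```

Request:
play_rows --deltas "0 0 4 0 0 0 -1;0 0 8 0 0 0 -1;0 0 12 0 0 0 -1;0 0 14.5 0 0 0 -1;0 0 16 0 0 0 -1;0 0 16.6 0 0 0 -1;0 0 16.7 0 0 0 -1;0 0 16.7 0 0 0 0.9;0 0 16.7 0 0 0 0.9;0 0 16.7 0 0 0 0.9;0 0 16.7 0 0 0 0.9;0 0 13 0 0 0 0.9;0 0 8 0 0 0 0.9;0 0 3 0 0 0 1;0 0 0 0 0 0 1"

```text
t: 21.4
ee_pos: [0.439, -0.3987, 0.1427]
eef_rot: [[1.0, -0.0, 0.003], [-0.0, -1.0, -0.004], [0.003, 0.004, -1.0]]
force: [-0.0, 0.2, 0.4]
gripper_width: 0.997
grip_force: 0.0
```

Run:
```python
from h import *
print(r.get_state()["ee_pos"])
for n in ["scene","top"]:
    meas(n,"finished",.022,2);meas(n,"square_a",.018,4);meas(n,"disc_a",.018,7)
```

```text
[ 0.43897056 -0.39865872  0.14267916]
scene finished 0.45 px [185.  170.6] W [ 0.4276 -0.3917] rectC [ 0.4251 -0.3932] size 0.047 0.072 ang -170.5 bgr [137. 140. 151.]
scene square_a 0.89 px [339.4 194.9] W [0.4401 0.059 ] rectC [0.4395 0.0584] size 0.073 0.076 ang 169.1 bgr [156. 164. 180.]
scene square_a 0.8 px [438.8 245.4] W [0.5635 0.3214] rectC [0.5629 0.3218] size 0.063 0.064 ang 100.5 bgr [166. 169. 183.]
scene square_a 0.46 px [517.5 264.3] W [0.5854 0.4974] rectC [0.5861 0.4964] size 0.173 0.12 ang 143.7 bgr [112. 126. 133.]
scene disc_a 0.85 px [366.3 171. ] W [0.3334 0.1172] rectC [0.3323 0.1178] size 0.061 0.076 ang 100.2 bgr [123. 139.  46.]
scene disc_a 0.82 px [399.4 173.6] W [0.3275 0.2101] rectC [0.3264 0.2103] size 0.06 0.071 ang 100.2 bgr [125. 138.  34.]
scene disc_a 0.75 px [389.6 196.8] W [0.4232 0.1916] rectC [0.4229 0.1925] size 0.06 0.074 ang 100.3 bgr [166. 169. 183.]
scene disc_a 0.69 px [192.7 167.1] W [ 0.4055 -0.3792] rectC [ 0.4142 -0.387 ] size 0.102 0.169 ang -160.6 bgr [73. 80. 85.]
scene disc_a 0.68 px [437.9 199.7] W [0.4112 0.3171] rectC [0.4099 0.3166] size 0.075 0.063 ang 163.5 bgr [122.  43. 103.]
scene disc_a 0.64 px [437.  169.4] W [0.2913 0.3131] rectC [0.2906 0.3145] size 0.06 0.073 ang 100.1 bgr [121.  40. 100.]
top square_a 0.65 px [306.8 217.7] W [0.4355 0.0535] rectC [0.4355 0.0533] size 0.059 0.057 ang -29.9 bgr [177. 179. 177.]
top square_a 0.6 px [228.1 181.8] W [0.5587 0.3163] rectC [0.5592 0.3164] size 0.054 0.056 ang -75.9 bgr [173. 173. 178.]
top disc_a 0.82 px [266.9 223.3] W [0.4179 0.1856] rectC [0.4191 0.1852] size 0.06 0.066 ang -90.5 bgr [175. 178. 178.]
top disc_a 0.67 px [227.6 226.7] W [0.4077 0.315 ] rectC [0.4085 0.3135] size 0.059 0.056 ang -90.5 bgr [123.  65. 111.]
top disc_a 0.54 px [228.2 263.8] W [0.2868 0.3104] rectC [0.2861 0.3095] size 0.062 0.058 ang -90.5 bgr [121.  67. 112.]
```

Next, square near (0.436, 0.053).

Request:
play_rows --deltas "-0.3 -45 3 0 0 0 1;-0.3 -45 3 0 0 0 1;-0.3 -45 3 0 0 0 1;-0.3 -45 3 0 0 0 1;-0.3 -45 3 0 0 0 1;-0.3 -45 3 0 0 0 1;-0.3 -45 3 0 0 0 1;-0.3 -45 3 0 0 0 1;-0.3 -45 3 0 0 0 1;-0.3 -45 3 0 0 0 1;-0.3 -45 3 0 0 0 1;-0.3 -45 3 0 0 0 1;-0.3 -45 3 0 0 0 1;-0.3 -45 3 0 0 0 1;-0.3 -45 3 0 0 0 1;-0.3 -45 3 0 0 0 1"

```text
t: 23.6
ee_pos: [0.4353, 0.052, 0.1078]
eef_rot: [[1.0, -0.001, -0.0], [-0.001, -1.0, -0.0], [-0.0, 0.0, -1.0]]
force: [-0.5, -0.8, -0.2]
gripper_width: 0.998
grip_force: 0.0
```

```bash
cat >> h.py <<'E'
def blank(z,side,near,n="wrist",nm="square_a"):
    """fit block outline: rays through mask, intersect z plane; fit top face using bright pixels"""
    im=cam(n);best=None
    for d in r.cut_out(n,nm):
        v,u=np.nonzero(d["mask"])
        g=im["frame"][d["mask"]].astype(float).mean(1)
        k=g>0.88*np.percentile(g,80)
        m=np.zeros((400,640),np.uint8);m[v[k],u[k]]=255
        m=cv2.morphologyEx(m,cv2.MORPH_OPEN,np.ones((3,3)));c=max(cv2.findContours(m,0,1)[0],key=cv2.contourArea).reshape(-1,2)
        P=np.array([at(im,a,b,z,n)[:2] for a,b in c],np.float32)
        (cx,cy),wh,a=cv2.minAreaRect(P*1000)
        if np.hypot(cx/1000-near[0],cy/1000-near[1])<.05:
            print(nm,round(d["score"],2),"c",round(cx/1000,4),round(cy/1000,4),"wh",np.round(wh,1),"ang",round(a,1), "all-mask",[np.round(at(im,u.mean(),v.mean(),z-.005,n)[:2],4)])
    return im
E
python3 - <<'E'
from h import *
print(r.get_state()["ee_pos"])
im=blank(.018,.054,(.436,.053));meas("wrist","square_a",.018,4)
cv2.imwrite("pics/w6.png",im["frame"])
E
```

```text
[0.43531945 0.05201651 0.10778536]
square_a 0.91 c 0.4354 0.0553 wh [55.  52.7] ang 60.4 all-mask [array([0.4366, 0.0552])]
wrist square_a 0.95 px [80.2 85.4] W [0.558  0.3105] rectC [0.5593 0.314 ] size 0.073 0.066 ang -94.1 bgr [125. 130. 142.]
wrist square_a 0.81 px [318.3 189.7] W [0.4376 0.0548] rectC [0.4365 0.0543] size 0.058 0.055 ang -29.0 bgr [140. 146. 159.]
```

View pics/w6.png

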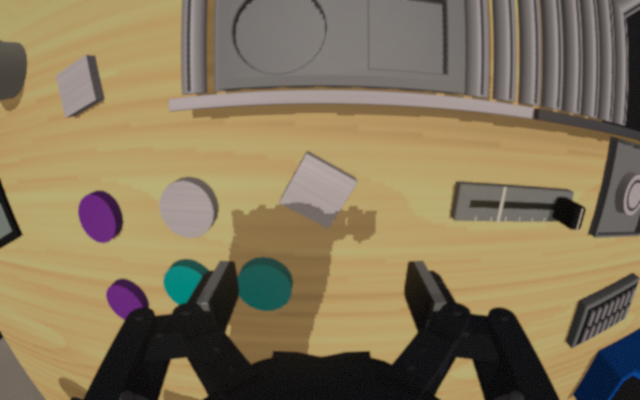

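Square at (0.4354, 0.055), edges at 60.4°; the purple and teal discs are the decoys. I'll check the joint 6 margin before turning the wrist.

Run:
```python
from h import *
print(np.round(r.get_state()["joint_positions"],3))
```

```text
[-0.18  -0.407 -0.518  1.459 -0.     2.962]
```

Joint 6 is at 2.96, so I'll turn the other way (-1.054 rad) and grip the other pair of edges.

Request:
play_rows --deltas "0 -0.3 3 0 0 -0.15 1;0 -0.3 5 0 0 -0.3 1;0 -0.3 6 0 0 -0.45 1;0 -0.3 7 0 0 -0.6 1;0 -0.3 8 0 0 -0.75 1;0 -0.3 9 0 0 -0.9 1;0 -0.3 9 0 0 -1.054 1;0 -0.3 9 0 0 -1.054 1;0 -0.3 12 0 0 -1.054 1;0 -0.3 13.6 0 0 -1.054 1;0 -0.3 14 0 0 -1.054 1;0 -0.3 14 0 0 -1.054 1;0 -0.3 14 0 0 -1.054 -1;0 -0.3 14 0 0 -1.054 -1;0 -0.3 14 0 0 -1.054 -1;0 -0.3 14 0 0 -1.054 -1;0 -0.3 14 0 0 -1.054 -1;0 -0.3 14 0 0 -1.054 -1;0 -0.3 14 0 0 -1.054 -1"

```text
t: 25.7
ee_pos: [0.4364, 0.0553, -0.0307]
eef_rot: [[0.495, 0.869, 0.002], [0.869, -0.495, -0.0], [0.001, 0.002, -1.0]]
force: [-1.7, 0.6, 7.3]
gripper_width: 0.604
grip_force: 62.4
```

Run:
```python
from h import *
s=r.get_state();print(s["ee_pos"],s["eef_rot"].round(3) if hasattr(s["eef_rot"],'round') else s["eef_rot"],np.round(s["joint_positions"],3))
im=cam("top");cv2.imwrite("pics/t7.png",im["frame"])
# pallet nest geometry, corners by mask of pallet
meas("top","pallet",.072,1);meas("scene","pallet",.072,1)
```

```text
[ 0.43642928  0.05534759 -0.03065007] [[ 0.495  0.869  0.002]
 [ 0.869 -0.495 -0.   ]
 [ 0.001  0.002 -1.   ]] [-0.173 -0.326 -0.711  1.184 -0.     1.915]
top pallet 0.75 px [314.5 159. ] W [0.622  0.0269] rectC [0.6076 0.032 ] size 0.178 0.158 ang -90.3 bgr [101. 102. 104.]
scene pallet 0.61 px [317.8 231.6] W [0.6173 0.0397] rectC [0.6094 0.033 ] size 0.176 0.204 ang -171.0 bgr [105. 109. 112.]
```

Request:
play_rows --deltas "0 0 -3 0 0 0 -1;0 0 -7 0 0 0 -1;0 0 -11 0 0 0 -1;0 0 -13 0 0 0.1 -1;0.2 3 -13 0 0 0.25 -1;0.4 6 -13 0 0 0.4 -1;0.6 9 -13 0 0 0.55 -1;0.9 12 -13 0 0 0.7 -1;1.2 15.3 -13 0 0 0.85 -1;1.2 15.3 -13 0 0 1 -1;1.2 15.3 -13 0 0 1.054 -1;1.2 15.3 -13 0 0 1.054 -1;1.2 15.3 -13 0 0 1.054 -1"

```text
t: 27.25
ee_pos: [0.5742, -0.0096, 0.098]
eef_rot: [[1.0, 0.002, 0.0], [0.002, -1.0, -0.0], [0.0, 0.0, -1.0]]
force: [0.1, 0.1, -1.1]
gripper_width: 0.604
grip_force: 63.9
```

Run:
```python
from h import *
s=r.get_state();print(s["ee_pos"],np.round(s["eef_rot"],3).tolist(),s["gripper_width"])
im=cam("wrist");t=cam("top")
cv2.imwrite("pics/w7.png",im["frame"]);cv2.imwrite("pics/t8.png",t["frame"])
a=im["frame"][0:290,130:530]
cv2.imwrite("pics/w7c.png",cv2.resize(a,(800,580),interpolation=2))
np.save("w7.npy",{k:im[k] for k in im if k!="frame"},allow_pickle=True)
```

```text
[ 0.5742067  -0.00962312  0.09802513] [[1.0, 0.002, 0.0], [0.002, -1.0, -0.0], [0.0, 0.0, -1.0]] 0.6035071115971826
```

View pics/w7c.png

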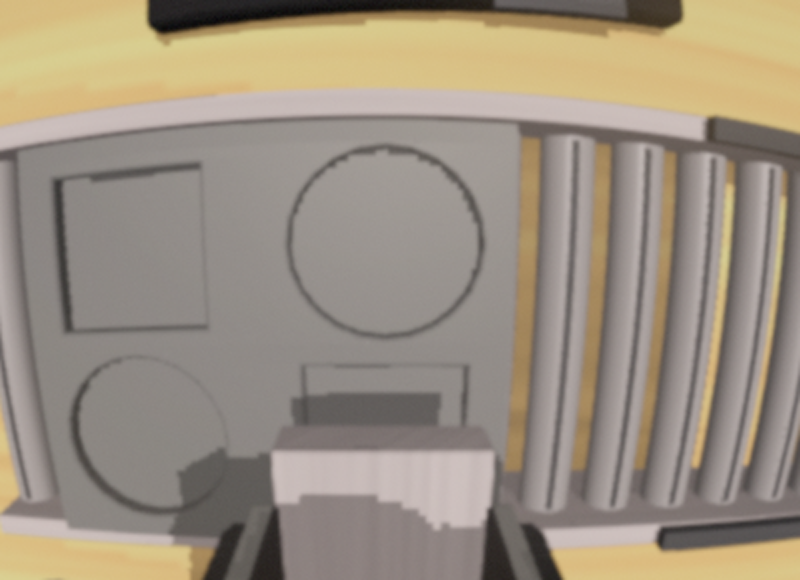

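The pallet shows nests: square hole1 at crop (130,248), round hole3 at (386,242), hole0 at (150,433), hole2 partly under the held block. I'll turn the rims into positions.

Run:
```python
from h import *
im=np.load("w7.npy",allow_pickle=True).item()
def W(a,b,z=.072): return at(im,a/2+130,b/2,z,"wrist")[:2]
q=[W(*p) for p in [(56,180),(201,164),(65,332),(208,327)]]
print("hole1",np.round(q,4).tolist(),np.mean(q,0).round(4))
th=[W(*p) for p in [(288,242),(485,242),(386,145),(386,338),(318,172),(454,172)]]
P=np.array(th);A=np.c_[2*P,np.ones(len(P))];s=np.linalg.lstsq(A,(P**2).sum(1),rcond=None)[0];print("hole3",s[:2].round(4),np.sqrt(s[2]+s[:2]@s[:2]))
P=np.array([W(*p) for p in [(72,420),(138,357),(226,435),(170,511),(100,485),(205,390)]]);A=np.c_[2*P,np.ones(len(P))];s=np.linalg.lstsq(A,(P**2).sum(1),rcond=None)[0];print("hole0",s[:2].round(4),np.sqrt(s[2]+s[:2]@s[:2]))
print("hole2 top corners",W(302,366).round(4),W(468,366).round(4))
print("pallet -y edge",W(519,150),W(512,340))
# held block: lower-front edges
s=r.get_state()["ee_pos"];print(np.round(proj(im,(s[0]+.027,s[1]+.027,s[2]+.05),"wrist"),1),np.round(proj(im,(s[0]+.027,s[1]-.027,s[2]+.05),"wrist"),1))
```

```text
hole1 [[0.6724, 0.1088], [0.6727, 0.052], [0.6153, 0.1101], [0.6154, 0.052]] [0.644  0.0807]
hole3 [ 0.644  -0.0109] 0.03310377500371806
hole0 [0.5728 0.0809] 0.032279818712781475
hole2 top corners [0.6009 0.0187] [ 0.6011 -0.0398]
pallet -y edge [ 0.67681027 -0.05508833] [ 0.61070863 -0.05513482]
[264.3 226.1] [378.3 226.3]
```

All nests agree: pallet centre (0.608, 0.035), so hole2 is at (0.572, -0.011). Lowering the square in.

Request:
play_rows --deltas "-0.2 0.15 2 0 0 0 -1;-0.2 0.15 4 0 0 0 -1;-0.2 0.15 5 0 0 0 -1;-0.2 0.15 5.5 0 0 0 -1;-0.2 0.15 5.8 0 0 0 -1;-0.2 0.15 6.1 0 0 0 -1;-0.2 0.15 6.3 0 0 0 -1;-0.2 0.15 6.4 0 0 0 -1;-0.2 0.15 6.4 0 0 0 -1"

```text
t: 28.25
ee_pos: [0.5723, -0.0111, 0.0339]
eef_rot: [[1.0, -0.0, 0.0], [-0.0, -1.0, -0.0], [0.0, 0.0, -1.0]]
force: [-0.0, -0.3, -1.3]
gripper_width: 0.604
grip_force: 63.9
```

The block is 7 mm into the nest without contact. Releasing, then going above the second square with the tool turned about 90°.

Request:
play_rows --deltas "0 0 0 0 0 0 0.85;0 0 0 0 0 0 0.85;0 0 0 0 0 0 0.85;0 0 0 0 0 0 0.85;0 0 -3 0 0 0 0.85;0 0 -7 0 0 -0.1 1;-0.2 -4 -7 0 0 -0.25 1;-0.4 -8 -7 0 0 -0.4 1;-0.6 -12 -7 0 0 -0.55 1;-0.8 -16 -7 0 0 -0.7 1;-1 -20 -7 0 0 -0.85 1;-1.2 -24 -7 0 0 -1 1;-1.3 -28 -7 0 0 -1.15 1;-1.3 -32 -7 0 0 -1.3 1;-1.3 -32.8 -7 0 0 -1.45 1;-1.3 -32.8 -7 0 0 -1.571 1;-1.3 -32.8 -7 0 0 -1.571 1;-1.3 -32.8 -7 0 0 -1.571 1;-1.3 -32.8 -7 0 0 -1.571 1"

```text
t: 30.15
ee_pos: [0.5594, 0.3165, 0.1038]
eef_rot: [[0.003, 1.0, 0.0], [1.0, -0.003, -0.0], [-0.0, 0.0, -1.0]]
force: [0.4, 0.0, -0.1]
gripper_width: 1.001
grip_force: 0.0
```

Run:
```python
from h import *
s=r.get_state();print(s["ee_pos"],np.round(s["eef_rot"],3).tolist(),np.round(s["joint_positions"],2))
im=blank(.018,.054,(.559,.317));blank(.018,.054,(.559,.317),"top")
blank(.082,.054,(.572,-.011),"top")
meas("top","finished",.022,2);meas("top","disc_a",.018)
```

```text
[0.55940534 0.3164736  0.10381401] [[0.003, 1.0, 0.0], [1.0, -0.003, -0.0], [-0.0, 0.0, -1.0]] [ 0.31  0.23  0.08  1.42 -0.    1.89]
square_a 0.79 c 0.5629 0.3063 wh [54.1 25.6] ang 11.5 all-mask [array([0.5588, 0.3219])]
square_a 0.44 c 0.5755 0.3004 wh [32.3 11.9] ang 26.8 all-mask [array([0.5691, 0.2997])]
square_a 0.63 c 0.5728 -0.0146 wh [48.8 46.3] ang 89.6 all-mask [array([ 0.574 , -0.0145])]
top finished 0.78 px [443.  216.4] W [ 0.4357 -0.3985] rectC [ 0.4354 -0.3985] size 0.06 0.057 ang -90.5 bgr [144. 143. 144.]
top finished 0.48 px [311.1 162.4] W [0.6223 0.0379] rectC [0.6192 0.0313] size 0.184 0.163 ang -90.3 bgr [106. 106. 108.]
top disc_a 0.59 px [289.1 250.1] W [0.3293 0.1122] rectC [0.3296 0.1126] size 0.053 0.052 ang -90.5 bgr [128. 135.  51.]
top disc_a 0.54 px [266.8 223.6] W [0.4169 0.1857] rectC [0.4174 0.1852] size 0.053 0.056 ang -90.5 bgr [176. 175. 174.]
top disc_a 0.48 px [264.7 252.4] W [0.3226 0.1919] rectC [0.3236 0.1906] size 0.037 0.062 ang -74.5 bgr [112. 121.  53.]
```

Run:
```python
from h import *
from scipy.optimize import minimize
im=cam("wrist");d=r.cut_out("wrist","square_a")[0];m=d["mask"];print(d["score"],d["bbox"])
def render(p):
    c,s=np.cos(p[2]),np.sin(p[2]);pts=[]
    for z in (0,.018):
        for a,b in ((1,1),(1,-1),(-1,-1),(-1,1)):
            pts.append(proj(im,(p[0]+.027*(a*c-b*s),p[1]+.027*(a*s+b*c),z),"wrist"))
    h=cv2.convexHull(np.array(pts,np.float32)*1);M=np.zeros((400,640),np.uint8)
    cv2.fillConvexPoly(M,np.round(h*16).astype(np.int32),1,shift=4);return M>0
f=lambda p:-(render(p)&m).sum()/(render(p)|m).sum()
best=min((minimize(f,[.559,.317,np.radians(a)],method="Nelder-Mead",options=dict(initial_simplex=[[.559,.317,np.radians(a)],[.564,.317,np.radians(a)],[.559,.322,np.radians(a)],[.559,.317,np.radians(a+6)]])) for a in (0,14,28)),key=lambda q:q.fun)
print(best.x,np.degrees(best.x[2]),best.fun)
```

```text
0.87 [289.5, 153.9, 67.1, 67.9]
[0.5590628  0.32062376 0.24839092] 14.23175153844685 -0.9521218715995647
```

Second square: (0.559, 0.320), edges at 14.2° (silhouette overlap 0.95). Grasping.

Request:
play_rows --deltas "0.35 0 4 0 0 -0.13 1;0.35 0 8 0 0 -0.25 1;0.35 0 11 0 0 -0.25 1;0.35 0 13 0 0 -0.25 1;0.35 0 13.6 0 0 -0.25 1;0.35 0 13.6 0 0 -0.25 1;0.35 0 13.6 0 0 -0.25 -1;0.35 0 13.6 0 0 -0.25 -1;0.35 0 13.6 0 0 -0.25 -1;0.35 0 13.6 0 0 -0.25 -1;0.35 0 13.6 0 0 -0.25 -1;0.35 0 13.6 0 0 -0.25 -1;0.35 0 13.6 0 0 -0.25 -1"

```text
t: 32.05
ee_pos: [0.5608, 0.3209, -0.03]
eef_rot: [[-0.247, 0.969, 0.003], [0.969, 0.247, 0.001], [0.0, 0.003, -1.0]]
force: [-1.2, -1.4, 5.5]
gripper_width: 0.603
grip_force: 62.4
```

Request:
play_rows --deltas "0 0 -3 0 0 0 -1;0 0 -7 0 0 0 -1;0 0 -11 0 0 0 -1;0 0 -13 0 0 0.05 -1;-4 0.4 -13 0 0 0.1 -1;-8 0.8 -13 0 0 0.15 -1;-12 1.2 -13 0 0 0.2 -1;-16 1.5 -13 0 0 0.25 -1;-20 1.9 -13 0 0 0.25 -1;-24 2.3 -13 0 0 0.25 -1;-25.2 2.35 -13 0 0 0.25 -1;-25.2 2.35 -13 0 0 0.25 -1;-25.2 2.35 -13 0 0 0.25 -1"

```text
t: 33.35
ee_pos: [0.6442, 0.0828, 0.0981]
eef_rot: [[-0.0, 1.0, 0.0], [1.0, 0.0, 0.0], [0.0, 0.0, -1.0]]
force: [-0.2, 0.4, -2.2]
gripper_width: 0.604
grip_force: 63.5
```

Run:
```python
from h import *
s=r.get_state();print(s["ee_pos"],np.round(s["eef_rot"],3).tolist(),s["gripper_width"])
im=cam("wrist");cv2.imwrite("pics/w8.png",cv2.resize(im["frame"][:300,110:510],(800,600),interpolation=2))
np.save("w8.npy",{k:im[k] for k in im if k!="frame"},allow_pickle=True)
meas("scene","pallet",.072,1);meas("top","pallet",.072,1)
```

```text
[0.64416667 0.08276242 0.0980774 ] [[-0.0, 1.0, 0.0], [1.0, 0.0, 0.0], [0.0, 0.0, -1.0]] 0.6042393749617954
scene pallet 0.58 px [316. 238.] W [0.6363 0.0395] rectC [0.6111 0.033 ] size 0.172 0.206 ang -170.2 bgr [ 95.  99. 103.]
top pallet 0.81 px [328.2 158.3] W [ 0.6242 -0.018 ] rectC [ 0.6073 -0.017 ] size 0.079 0.158 ang -90.3 bgr [106. 107. 109.]
```

View pics/w8.png

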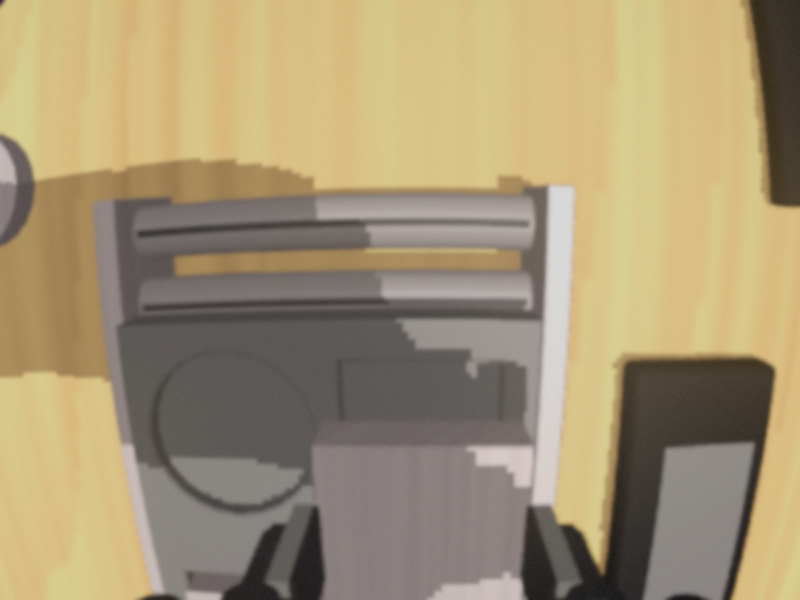

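The view shows hole1's +y rim at crop (340–502, 360), the hole0 circle at (235,430), and the held block's front face.

Run:
```python
from h import *
im=np.load("w8.npy",allow_pickle=True).item()
def W(a,b,z=.072): return at(im,a/2+110,b/2,z,"wrist")[:2].round(4)
print("rim",W(340,360),W(502,360),"edge",W(330,321))
P=np.array([W(*p) for p in [(155,415),(232,350),(316,430),(243,511),(180,368),(290,370)]]);A=np.c_[2*P,np.ones(len(P))];s=np.linalg.lstsq(A,(P**2).sum(1),rcond=None)[0];print("hole0",s[:2].round(4),np.sqrt(s[2]+s[:2]@s[:2]))
zu=r.get_state()["ee_pos"][2]+.031
print("block bottom",W(318,422,zu),W(528,422,zu),"top",W(316,445,zu+.018),W(532,445,zu+.018))
```

```text
rim [0.6161 0.1111] [0.673  0.1112] edge [0.6131 0.1252]
hole0 [0.5745 0.0828] 0.03271308745463715
block bottom [0.6174 0.1095] [0.6732 0.1096] top [0.6198 0.1105] [0.6712 0.1106]
```

Request:
play_rows --deltas "-0.1 -0.08 2 0 0 0 -1;-0.1 -0.08 4 0 0 0 -1;-0.1 -0.08 5 0 0 0 -1;-0.1 -0.08 5.5 0 0 0 -1;-0.1 -0.08 5.8 0 0 0 -1;-0.1 -0.08 6.1 0 0 0 -1;-0.1 -0.08 6.3 0 0 0 -1;-0.1 -0.08 6.4 0 0 0 -1;-0.1 -0.08 6.4 0 0 0 -1"

```text
t: 34.5
ee_pos: [0.6438, 0.0809, 0.0342]
eef_rot: [[0.0, 1.0, 0.001], [1.0, -0.0, -0.0], [-0.0, 0.001, -1.0]]
force: [-0.8, 0.2, -2.4]
gripper_width: 0.606
grip_force: 63.5
```

Seats freely. Releasing, then going to the white disc.

Request:
play_rows --deltas "0 0 0 0 0 0 0.85;0 0 0 0 0 0 0.85;0 0 0 0 0 0 0.85;0 0 0 0 0 0 0.85;0 0 -3 0 0 0 0.85;0 0 -6.6 0 0 0 1;2 -4 -6.6 0 0 0.15 1;4 -8 -6.6 0 0 0.3 1;6 -12 -6.6 0 0 0.45 1;8 -16 -6.6 0 0 0.6 1;10 -20 -6.6 0 0 0.75 1;10.6 -22.6 -6.6 0 0 0.9 1;10.6 -22.6 -6.6 0 0 1.047 1;10.6 -22.6 -6.6 0 0 1.047 1;10.6 -22.6 -6.6 0 0 1.047 1;10.6 -22.6 -6.6 0 0 1.047 1"

```text
t: 36.1
ee_pos: [0.418, 0.1868, 0.0998]
eef_rot: [[0.865, 0.503, -0.0], [0.503, -0.865, -0.0], [-0.0, 0.0, -1.0]]
force: [0.3, 0.2, -1.1]
gripper_width: 0.998
grip_force: 0.0
```

```bash
cat >> h.py <<'E'
def fit(n,nm,near,z0,h,shape,a0=0.):
    from scipy.optimize import minimize
    im=cam(n);out=None
    for d in r.cut_out(n,nm):
        m=d["mask"];v,u=np.nonzero(m)
        if len(u)<30 or np.linalg.norm(at(im,u.mean(),v.mean(),z0+h/2,n)[:2]-near)>.06: continue
        b=im["frame"][m].mean(0)
        if b.max()-b.min()>40: continue
        def render(p):
            pts=[]
            for z in (z0,z0+h):
                if shape=="sq": o=.027*np.sqrt(2)*np.exp(1j*(p[2]+np.pi/4+np.arange(4)*np.pi/2))
                else: o=.031*np.exp(1j*np.linspace(0,6.28,24))
                pts+=[proj(im,(p[0]+q.real,p[1]+q.imag,z),n) for q in o]
            M=np.zeros((400,640),np.uint8);hh=cv2.convexHull(np.array(pts,np.float32))
            cv2.fillConvexPoly(M,np.round(hh*16).astype(np.int32),1,shift=4);return M>0
        def f(p):
            M=render(p);return -(M&m).sum()/(M|m).sum()
        x=np.array([*near,a0]);S=np.array([x,x+[.005,0,0],x+[0,.005,0],x+[0,0,.1]])
        q=minimize(f,x,method="Nelder-Mead",options=dict(initial_simplex=S))
        print(n,nm,round(d["score"],2),"fit",q.x.round(4),"IoU",round(-q.fun,3),"bgr",b.round());return
    print(n,nm,"none")
E
python3 - <<'E'
from h import *
s=r.get_state();print(s["ee_pos"],np.round(s["eef_rot"],3).tolist(),np.round(s["joint_positions"],2))
fit("wrist","disc_a",(.418,.1875),0,.018,"d");fit("scene","disc_a",(.418,.1875),0,.018,"d")
fit("scene","square_a",(.644,.0815),.064,.018,"sq");fit("scene","square_a",(.572,-.011),.064,.018,"sq")
fit("top","square_a",(.644,.0815),.064,.018,"sq");fit("top","square_a",(.572,-.011),.064,.018,"sq")
E
```

```text
[0.41799819 0.18678166 0.09976933] [[0.865, 0.503, -0.0], [0.503, -0.865, -0.0], [-0.0, 0.0, -1.0]] [ 0.13 -0.34 -0.48  1.43 -0.    2.75]
wrist disc_a 0.56 fit [0.4175 0.1884 0.0354] IoU 0.951 bgr [136. 142. 154.]
scene disc_a 0.86 fit [0.4126 0.1905 0.0725] IoU 0.97 bgr [135. 141. 155.]
scene square_a 0.94 fit [0.6402 0.0814 0.0268] IoU 0.934 bgr [165. 167. 181.]
scene square_a 0.91 fit [ 0.5662 -0.0085 -0.0344] IoU 0.918 bgr [160. 163. 176.]
top square_a 0.58 fit [0.6455 0.0765 0.1012] IoU 0.774 bgr [167. 165. 164.]
top square_a 0.87 fit [ 0.5764 -0.0107  0.0087] IoU 0.882 bgr [165. 163. 159.]
```

Disc at (0.417, 0.188). Grasping.

Request:
play_rows --deltas "0 -0.2 4 0 0 0 1;0 -0.2 8 0 0 0 1;0 -0.2 11 0 0 0 1;0 -0.2 12.7 0 0 0 1;0 -0.2 13.2 0 0 0 1;0 -0.2 13.2 0 0 0 1;0 -0.2 13.2 0 0 0 -1;0 -0.2 13.2 0 0 0 -1;0 -0.2 13.2 0 0 0 -1;0 -0.2 13.2 0 0 0 -1;0 -0.2 13.2 0 0 0 -1;0 -0.2 13.2 0 0 0 -1;0 -0.2 13.2 0 0 0 -1"

```text
t: 38.0
ee_pos: [0.418, 0.1889, -0.0299]
eef_rot: [[0.866, 0.5, 0.003], [0.5, -0.866, 0.0], [0.002, 0.001, -1.0]]
force: [-4.6, -0.1, 10.9]
gripper_width: 0.677
grip_force: 61.5
```

Request:
play_rows --deltas "0 0 -3 0 0 0 -1;0 0 -7 0 0 0 -1;0 0 -11 0 0 0 -1;0 0 -13 0 0 0.05 -1;1.6 3.4 -13 0 0 0.15 -1;3.2 6.8 -13 0 0 0.25 -1;5 10.2 -13 0 0 0.35 -1;6.6 13.6 -13 0 0 0.45 -1;8.15 17 -13 0 0 0.524 -1;8.15 17 -13 0 0 0.524 -1;8.15 17 -13 0 0 0.524 -1;8.15 17 -13 0 0 0.524 -1"

```text
t: 39.2
ee_pos: [0.5717, 0.0828, 0.0982]
eef_rot: [[1.0, 0.001, 0.0], [0.001, -1.0, 0.0], [0.0, -0.0, -1.0]]
force: [0.2, 0.0, -1.6]
gripper_width: 0.68
grip_force: 64.5
```

Run:
```python
from h import *
s=r.get_state();p=s["ee_pos"];print(p,np.round(s["eef_rot"],3).tolist(),s["gripper_width"])
fit("wrist","disc_a",(.573,.082),p[2]+.031,.018,"d");fit("scene","disc_a",(.573,.082),p[2]+.031,.018,"d")
fit("wrist","square_a",(.644,.0815),.064,.018,"sq");fit("wrist","square_a",(.572,-.011),.064,.018,"sq")
im=cam("wrist");cv2.imwrite("pics/w9.png",im["frame"])
```

```text
[0.57171968 0.08282102 0.09820857] [[1.0, 0.001, 0.0], [0.001, -1.0, 0.0], [0.0, -0.0, -1.0]] 0.6800319845962766
wrist disc_a 0.75 fit [0.5717 0.0829 0.0497] IoU 0.949 bgr [124. 127. 138.]
scene disc_a 0.6 fit [ 0.569   0.0857 -0.0025] IoU 0.908 bgr [122. 125. 137.]
wrist square_a 0.73 fit [0.6419 0.0798 0.0021] IoU 0.985 bgr [180. 182. 192.]
wrist square_a 0.79 fit [ 0.5717 -0.012  -0.0036] IoU 0.943 bgr [153. 155. 167.]
```

The disc is held centred. Lowering it into hole0.

Request:
play_rows --deltas "0.1 0.15 2 0 0 0 -1;0.1 0.15 4 0 0 0 -1;0.1 0.15 5 0 0 0 -1;0.1 0.15 5.5 0 0 0 -1;0.1 0.15 5.7 0 0 0 -1;0.1 0.15 5.9 0 0 0 -1;0.1 0.15 6 0 0 0 -1;0.1 0.15 6 0 0 0 -1"

```text
t: 40.45
ee_pos: [0.5735, 0.0808, 0.0382]
eef_rot: [[1.0, -0.0, 0.001], [-0.0, -1.0, -0.0], [0.001, 0.0, -1.0]]
force: [-0.1, 1.0, -1.0]
gripper_width: 0.679
grip_force: 64.5
```

Request:
play_rows --deltas "0 0 0.2 0 0 0 -1;0 0 0.4 0 0 0 -1;0 0 0.4 0 0 0 -1;0 0 0.4 0 0 0 0.88;0 0 0.4 0 0 0 0.88;0 0 0.4 0 0 0 0.88;0 0 0.4 0 0 0 0.88;0 0 -3 0 0 0 0.88;0 0 -7 0 0 0 0.88;0 0 -10 0 0 0 0.88;3.5 -5 -10 0 0 0 0;3.5 -9 -10 0 0 0 -1;3.5 -10.5 -10 0 0 0 -1;3.5 -10.5 -10 0 0 0 -1;3.5 -10.5 -10 0 0 0 -1;3.5 -10.5 -10 0 0 0 -1"

```text
t: 42.05
ee_pos: [0.6089, 0.1608, 0.1377]
eef_rot: [[0.999, 0.041, -0.001], [0.041, -0.999, 0.019], [-0.001, -0.019, -1.0]]
force: [0.3, 0.6, -0.8]
gripper_width: -0.002
grip_force: 0.0
```

Run:
```python
from h import *
s=r.get_state();p=s["ee_pos"];print(p,np.round(s["eef_rot"],3).tolist(),s["gripper_width"],np.round(s["joint_positions"],2))
for n in ("wrist","scene","top"):
    fit(n,"disc_a",(.573,.082),.064,.018,"d");fit(n,"square_a",(.643,.081),.064,.018,"sq");fit(n,"square_a",(.572,-.011),.064,.018,"sq")
im=cam("scene");w=cam("wrist")
a=cv2.resize(im["frame"][180:300,260:400],(467,400),interpolation=2);b=w["frame"][:,150:480]
cv2.imwrite("pics/c10.png",np.hstack([a,b]))
meas("top","finished",.022,1);meas("top","power",.0545,1)
for n in ("scene","top"):
    meas(n,"square_a",.018,5,.3)
```

```text
[0.60894179 0.16084314 0.13774435] [[0.999, 0.041, -0.001], [0.041, -0.999, 0.019], [-0.001, -0.019, -1.0]] -0.0024440170410893226 [0.04 0.19 0.09 1.47 0.02 3.14]
wrist disc_a 0.8 fit [0.5725 0.0804 0.0174] IoU 0.961 bgr [145. 147. 159.]
wrist square_a 0.93 fit [ 0.6422  0.079  -0.0257] IoU 0.95 bgr [153. 155. 167.]
wrist square_a 0.62 fit [ 0.572  -0.0134 -0.0007] IoU 0.911 bgr [135. 137. 148.]
scene disc_a 0.86 fit [0.565  0.0817 0.1626] IoU 0.85 bgr [174. 176. 190.]
scene square_a 0.71 fit [0.6404 0.0813 0.034 ] IoU 0.893 bgr [173. 175. 189.]
scene square_a 0.59 fit [ 0.5706 -0.0087  0.0263] IoU 0.858 bgr [170. 173. 186.]
top disc_a 0.82 fit [ 0.577   0.0781 -0.0153] IoU 0.875 bgr [170. 169. 166.]
top square_a 0.82 fit [0.6473 0.0777 0.0194] IoU 0.742 bgr [172. 171. 169.]
top square_a 0.8 fit [ 0.5764 -0.0128  0.0094] IoU 0.914 bgr [170. 168. 164.]
top finished 0.81 px [442.8 216. ] W [ 0.4371 -0.398 ] rectC [ 0.4371 -0.3986] size 0.061 0.059 ang -64.3 bgr [142. 141. 142.]
top power 0.74 px [319.2 161.4] W [0.618  0.0114] rectC [0.6116 0.0268] size 0.17 0.159 ang -90.3 bgr [105. 106. 107.]
scene square_a 0.9 px [302.3 212.6] W [ 0.5202 -0.0241] rectC [ 0.518  -0.0249] size 0.074 0.067 ang -175.8 bgr [170. 172. 186.]
scene square_a 0.62 px [333.7 241.6] W [0.5981 0.0729] rectC [0.5964 0.072 ] size 0.074 0.064 ang -176.6 bgr [171. 174. 187.]
top square_a 0.6 px [299.4 152.5] W [0.6578 0.077 ] rectC [0.6581 0.0767] size 0.058 0.052 ang -90.3 bgr [168. 166. 165.]
top square_a 0.59 px [327.1 172.9] W [ 0.5867 -0.0159] rectC [ 0.5864 -0.0156] size 0.054 0.055 ang -90.4 bgr [171. 169. 165.]
```

View pics/c10.png

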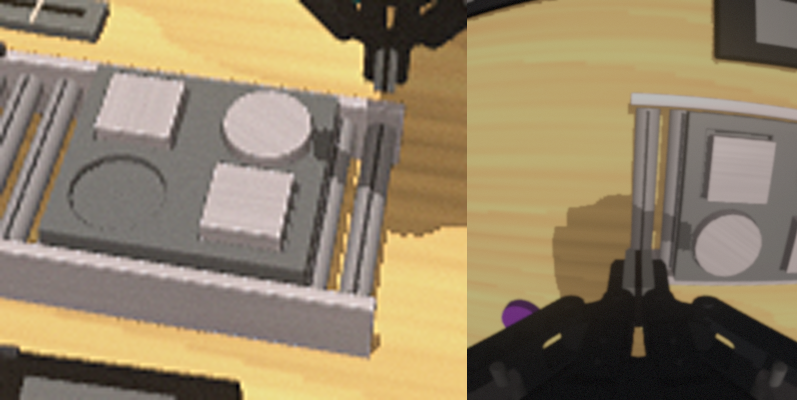

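All three blanks sit flat in matching nests. Joint 6 is at its limit, so I'll turn the tool back to about 90° yaw before pushing.

Request:
play_rows --deltas "0 0 0 0 0 -0.2 -1;0 0 0 0 0 -0.4 -1;0 0 0 0 0 -0.6 -1;0 0 0 0 0 -0.8 -1;0 0 0 0 0 -1 -1;0 0 0 0 0 -1.2 -1;0 0 0 0 0 -1.4 -1;0 0 0 0 0 -1.571 -1;0 0 0 0 0 -1.571 -1;0 0 0 0 0 -1.571 -1;0 0 0 0 0 -1.571 -1;0 0 0 0 0 -1.571 -1;0 0 0 0 0 -1.571 -1"

```text
t: 44.75
ee_pos: [0.6091, 0.1619, 0.1378]
eef_rot: [[-0.04, 0.999, -0.001], [0.999, 0.04, 0.02], [0.02, -0.0, -1.0]]
force: [-0.4, 0.7, 0.4]
gripper_width: -0.001
grip_force: 0.0
```

Request:
play_rows --deltas "0 0 0 0 -0.02 0.04 -1;0 0 4 0 -0.02 0.04 -1;0 0 8 0 -0.02 0.04 -1;0 0 11 0 -0.02 0.04 -1;0 0 12.2 0 -0.02 0.04 -1;0 0 12.2 0 -0.02 0.04 -1"

```text
t: 45.35
ee_pos: [0.6076, 0.1642, 0.0142]
eef_rot: [[-0.002, 1.0, -0.004], [1.0, 0.002, -0.0], [-0.0, -0.004, -1.0]]
force: [0.3, -0.4, 0.5]
gripper_width: 0.004
grip_force: 0.0
```

Run:
```python
from h import *
im=np.load("w8.npy",allow_pickle=True).item()
for p in [(97,200),(573,187)]: print(at(im,p[0]/2+110,p[1]/2,.06,"wrist").round(4))
t=cam("top")
for u in (416,417,418,419,420): print(u,at(t,u,165,.078,"top")[1].round(4))
s=r.get_state();print(s["ee_pos"],np.round(s["eef_rot"],3).tolist())
```

```text
[0.5198 0.1735 0.06  ]
[0.6987 0.1726 0.06  ]
416 -0.304
417 -0.3073
418 -0.3105
419 -0.3138
420 -0.3171
[0.60903773 0.16429248 0.01625588] [[-0.002, 1.0, -0.001], [1.0, 0.002, -0.0], [-0.0, -0.001, -1.0]]
```

Expected home: TCP near y ≈ -0.116. Pushing gently.

Request:
play_rows --deltas "-0.8 0 0 0 0 0 -1;-1.6 0 0 0 0 0 -1;-2.1 0 0 0 0 0 -1;-2.4 0 0 0 0 0 -1;-2.7 0 0 0 0 0 -1;-3.1 0 0 0 0 0 -1;-3.6 0 0 0 0 0 -1;-4.2 0 0 0 0 0 -1;-4.8 0 0 0 0 0 -1;-5.4 0 0 0 0 0 -1;-6 0 0 0 0 0 -1;-6.6 0 0 0 0 0 -1;-7.2 0 0 0 0 0 -1;-7.8 0 0 0 0 0 -1;-8.4 0 0 0 0 0 -1;-9 0 0 0 0 0 -1;-9.6 0 0 0 0 0 -1;-10.2 0 0 0 0 0 -1;-10.8 0 0 0 0 0 -1;-11.4 0 0 0 0 0 -1"

```text
t: 47.4
ee_pos: [0.6092, 0.0498, 0.0157]
eef_rot: [[-0.003, 1.0, -0.001], [1.0, 0.003, -0.0], [-0.0, -0.001, -1.0]]
force: [-1.2, 2.3, 1.2]
gripper_width: -0.003
grip_force: 1.6
```

Request:
play_rows --deltas "-0.6 0 0 0 0 0 -1;-1.2 0 0 0 0 0 -1;-1.8 0 0 0 0 0 -1;-2.4 0 0 0 0 0 -1;-3 0 0 0 0 0 -1;-3.6 0 0 0 0 0 -1;-4.2 0 0 0 0 0 -1;-4.8 0 0 0 0 0 -1;-5.4 0 0 0 0 0 -1;-6 0 0 0 0 0 -1;-6.6 0 0 0 0 0 -1;-7.2 0 0 0 0 0 -1;-7.8 0 0 0 0 0 -1;-8.4 0 0 0 0 0 -1;-9 0 0 0 0 0 -1;-9.6 0 0 0 0 0 -1;-10.2 0 0 0 0 0 -1;-10.8 0 0 0 0 0 -1;-11.4 0 0 0 0 0 -1;-12 0 0 0 0 0 -1"

```text
t: 49.4
ee_pos: [0.6097, -0.0703, 0.0159]
eef_rot: [[-0.003, 1.0, -0.001], [1.0, 0.003, -0.0], [-0.0, -0.001, -1.0]]
force: [-0.9, 2.6, -2.2]
gripper_width: 0.003
grip_force: 1.4
```

Request:
play_rows --deltas "-0.6 0 0 0 0 0 -1;-1.2 0 0 0 0 0 -1;-1.8 0 0 0 0 0 -1;-2.4 0 0 0 0 0 -1;-2.8 0 0 0 0 0 -1;-3.2 0 0 0 0 0 -1;-3.5 0 0 0 0 0 -1;-3.8 0 0 0 0 0 -1;-4.1 0 0 0 0 0 -1;-4.1 0 0 0 0 0 -1"

```text
t: 50.4
ee_pos: [0.6101, -0.1115, 0.0162]
eef_rot: [[-0.002, 1.0, -0.0], [1.0, 0.002, -0.001], [-0.001, -0.0, -1.0]]
force: [0.8, 0.3, 1.4]
gripper_width: -0.002
grip_force: 0.0
```

Request:
play_rows --deltas "-0.15 0 0 0 0 0 -1;-0.3 0 0 0 0 0 -1;-0.4 0 0 0 0 0 -1;-0.4 0 0 0 0 0 -1"

```text
t: 50.8
ee_pos: [0.61, -0.115, 0.016]
eef_rot: [[-0.003, 1.0, -0.0], [1.0, 0.003, -0.001], [-0.001, -0.0, -1.0]]
force: [-0.3, 0.8, -0.5]
gripper_width: -0.001
grip_force: 0.1
```

Request:
play_rows --deltas "-0.1 0 0 0 0 0 -1;-0.2 0 0 0 0 0 -1;-0.2 0 0 0 0 0 -1"

```text
t: 51.1
ee_pos: [0.6099, -0.1155, 0.016]
eef_rot: [[-0.004, 1.0, -0.001], [1.0, 0.004, 0.002], [0.002, -0.001, -1.0]]
force: [1.6, 6.2, 1.6]
gripper_width: -0.003
grip_force: 3.4
```

Request:
play_rows --deltas "-0.1 0 0 0 0 0 -1;-0.2 0 0 0 0 0 -1;-0.2 0 0 0 0 0 -1;-0.2 0 0 0 0 0 -1"

```text
t: 51.5
ee_pos: [0.6099, -0.1155, 0.016]
eef_rot: [[-0.005, 1.0, -0.001], [1.0, 0.005, 0.005], [0.005, -0.0, -1.0]]
force: [-0.1, 15.9, 5.3]
gripper_width: -0.001
grip_force: 7.6
```

The pallet is firmly against the stop (16 N, no movement). Backing off and moving above the fader.

Request:
play_rows --deltas "0.3 0 0 0 0 0 -1;1 0 0 0 0 0 -1;3 0 0 0 0 0 -1;3 0 -4 0 0 0 -1;3 0 -8 0 0 0 -1;3 0 -12 0 0 0 -1;0 -4 -12 0 0 0.15 0.5;-3 -8 -12 0 0 0.3 0.5;-6 -12 -12 0 0 0.45 0.5;-9 -16 -12 0 0 0.6 0.5;-11.1 -18.9 -12 0 0 0.75 0.5;-11.1 -18.9 -12 0 0 0.9 0.5;-11.1 -18.9 -12 0 0 1.05 0.5;-11.1 -18.9 -12 0 0 1.2 0.5;-11.1 -18.9 -12 0 0 1.35 0.5;-11.1 -18.9 -12 0 0 1.5 0.5;-11.1 -18.9 -12 0 0 1.571 0.5;-11.1 -18.9 -12 0 0 1.571 0.5;-11.1 -18.9 -12 0 0 1.571 0.5" --newtons 25

```text
t: 53.4
ee_pos: [0.4212, -0.2303, 0.136]
eef_rot: [[1.0, 0.005, -0.001], [0.005, -1.0, -0.001], [-0.001, 0.001, -1.0]]
force: [0.1, -1.0, -0.4]
gripper_width: 0.746
grip_force: 0.0
```

Run:
```python
from h import *
s=r.get_state();print(s["ee_pos"],np.round(s["eef_rot"],4).tolist())
meas("wrist","power",.0545,2);meas("top","power",.0545,2);
fit("top","disc_a",(.573,-.164),.064,.018,"d");fit("top","square_a",(.643,-.165),.064,.018,"sq");fit("top","square_a",(.572,-.257),.064,.018,"sq")
meas("top","pallet",.072,1);meas("wrist","pallet",.072,1)
t=cam("top");w=cam("wrist");cv2.imwrite("pics/t11.png",t["frame"]);cv2.imwrite("pics/w11.png",w["frame"])
```

```text
[ 0.4211727  -0.23026565  0.13604518] [[1.0, 0.0048, -0.0009], [0.0048, -1.0, -0.0006], [-0.0009, 0.0006, -1.0]]
wrist power 0.74 px [320.9 192.2] W [ 0.4236 -0.2302] rectC [ 0.4234 -0.2298] size 0.018 0.036 ang -89.7 bgr [56. 70. 79.]
top disc_a 0.77 fit [ 0.5735 -0.1719  0.0732] IoU 0.943 bgr [167. 166. 162.]
top square_a 0.58 fit [ 0.6424 -0.1722 -0.0337] IoU 0.743 bgr [176. 175. 172.]
top square_a 0.52 fit [ 0.5746 -0.2646  0.02  ] IoU 0.879 bgr [169. 167. 166.]
top pallet 0.78 px [390.4 160.9] W [ 0.6138 -0.2219] rectC [ 0.6077 -0.2187] size 0.189 0.161 ang -90.3 bgr [104. 106. 107.]
wrist pallet 0.62 px [305.6  45.7] W [ 0.5489 -0.2177] rectC [ 0.5615 -0.216 ] size 0.068 0.182 ang 0.8 bgr [119. 123. 128.]
```

Pallet at y ≈ -0.217, as expected for home; fader still at zero. Gripping the fader.

Request:
play_rows --deltas "-0.05 0 4 0 0 0 0.5;-0.05 0 9 0 0 0 0.5;-0.05 0 12.5 0 0 0 0.5;-0.05 0 14.7 0 0 0 0.5;-0.05 0 15.2 0 0 0 0.5;-0.05 0 15.2 0 0 0 0.5;-0.05 0 15.2 0 0 0 -1;-0.05 0 15.2 0 0 0 -1;-0.05 0 15.2 0 0 0 -1;-0.05 0 15.2 0 0 0 -1;-0.05 0 15.2 0 0 0 -1;-0.05 0 15.2 0 0 0 -1;-0.05 0 15.2 0 0 0 -1" --newtons 25

```text
t: 55.5
ee_pos: [0.4214, -0.2305, -0.0146]
eef_rot: [[1.0, 0.003, 0.001], [0.003, -1.0, -0.001], [0.001, 0.001, -1.0]]
force: [0.0, 3.6, 6.9]
gripper_width: 0.234
grip_force: 25.4
```

Request:
play_rows --deltas "0 -0.5 0 0 0 0 -1;0 -1 0 0 0 0 -1;0 -1.5 0 0 0 0 -1;0 -2 0 0 0 0 -1;0 -2.5 0 0 0 0 -1;0 -3 0 0 0 0 -1;0 -3.5 0 0 0 0 -1;0 -4 0 0 0 0 -1;0 -4.5 0 0 0 0 -1;0 -5 0 0 0 0 -1;0 -5.5 0 0 0 0 -1;0 -6 0 0 0 0 -1;0 -6.5 0 0 0 0 -1;0 -7 0 0 0 0 -1;0 -7.5 0 0 0 0 -1;0 -8 0 0 0 0 -1;0 -8.5 0 0 0 0 -1;0 -8.8 0 0 0 0 -1;0 -9 0 0 0 0 -1;0 -9 0 0 0 0 -1"

```text
t: 57.5
ee_pos: [0.4245, -0.1409, -0.0145]
eef_rot: [[1.0, 0.003, 0.008], [0.003, -1.0, -0.002], [0.008, 0.002, -1.0]]
force: [18.9, -0.3, -4.1]
gripper_width: 0.234
grip_force: 24.8
```

Travelled 89.7 mm along the fader's slightly turned track. Relieving the side load, releasing and lifting clear.

Request:
play_rows --deltas "0.2 0 0 0 0 0 -1;0.3 0 0 0 0 0 -1;0.3 0 0 0 0 0 -1;0.3 0 0 0 0 0 0.5;0.3 0 0 0 0 0 0.5;0.3 0 0 0 0 0 0.5;0.3 0 0 0 0 0 0.5;0.3 0 -4 0 0 0 0.5;0.3 0 -8 0 0 0 0.5;0.3 0 -12 0 0 0 0.5;0.3 0 -14 0 0 0 1;0.3 0 -14 0 0 0 1;0.3 0 -14 0 0 0 1"

```text
t: 58.8
ee_pos: [0.4235, -0.1402, 0.1237]
eef_rot: [[1.0, 0.003, -0.001], [0.003, -1.0, -0.0], [-0.001, 0.0, -1.0]]
force: [0.3, 0.3, -0.5]
gripper_width: 1.002
grip_force: 0.0
```

Run:
```python
from h import *
s=r.get_state();print(s["ee_pos"])
im=cam("wrist");g=cv2.cvtColor(im["frame"],cv2.COLOR_BGR2GRAY).astype(float)
def prof(x,z):  # brightness along y at given world x,z
    ys=np.arange(-.175,-.11,.001);v=[g[int(round(b)),int(round(a))] for a,b in (proj(im,(x,y,z),"wrist") for y in ys)]
    return ys,np.array(v)
for x,z in ((.408,.014),(.412,.014),(.438,.014),(.434,.014),(.415,.0545),(.42,.0545),(.425,.0545)):
    ys,v=prof(x,z);i=np.argsort(v)[-4:];print(x,z,"brightest y",sorted(ys[i].round(3)),v[i].round(),"med",np.median(v))
meas("wrist","power",.0545,1);meas("top","power",.0545,1);meas("top","pallet",.072,1)
for n,z in(("finished",.022),): meas("top",n,z,1)
meas("top","mug",.05,1);meas("top","battery_pack",.02,1)
```

```text
[ 0.4234893  -0.14020618  0.12370709]
0.408 0.014 brightest y [np.float64(-0.17), np.float64(-0.169), np.float64(-0.141), np.float64(-0.14)] [124. 126. 149. 150.] med 88.0
0.412 0.014 brightest y [np.float64(-0.173), np.float64(-0.142), np.float64(-0.141), np.float64(-0.14)] [122. 125. 146. 151.] med 116.0
0.438 0.014 brightest y [np.float64(-0.142), np.float64(-0.141), np.float64(-0.14), np.float64(-0.139)] [159. 173. 179. 182.] med 122.0
0.434 0.014 brightest y [np.float64(-0.174), np.float64(-0.172), np.float64(-0.169), np.float64(-0.118)] [123. 123. 123. 124.] med 121.0
0.415 0.0545 brightest y [np.float64(-0.175), np.float64(-0.174), np.float64(-0.141), np.float64(-0.14)] [149. 150. 158. 159.] med 123.0
0.42 0.0545 brightest y [np.float64(-0.166), np.float64(-0.165), np.float64(-0.141), np.float64(-0.14)] [122. 122. 145. 149.] med 89.0
0.425 0.0545 brightest y [np.float64(-0.165), np.float64(-0.142), np.float64(-0.141), np.float64(-0.14)] [122. 123. 147. 151.] med 117.0
wrist power 0.95 px [322.1 195.1] W [ 0.427  -0.1407] rectC [ 0.4266 -0.1407] size 0.02 0.036 ang -89.8 bgr [52. 65. 74.]
top power 0.65 px [390.2 154.7] W [ 0.6391 -0.2249] rectC [ 0.6127 -0.22  ] size 0.184 0.155 ang -88.9 bgr [100. 102. 104.]
top pallet 0.93 px [389.8 154.7] W [ 0.6348 -0.2205] rectC [ 0.6081 -0.2177] size 0.184 0.158 ang -88.8 bgr [100. 102. 103.]
top finished 0.52 px [443.1 215.9] W [ 0.4373 -0.3988] rectC [ 0.4371 -0.3986] size 0.06 0.06 ang -90.4 bgr [142. 140. 142.]
top mug 0.9 px [178.5 164.5] W [0.6115 0.4756] rectC [0.6156 0.4755] size 0.084 0.114 ang -31.2 bgr [ 90.  98. 100.]
top battery_pack 0.85 px [329.2 116.7] W [ 0.7834 -0.0259] rectC [ 0.7835 -0.0264] size 0.24 0.083 ang -87.8 bgr [52. 54. 56.]
```

The pointer and the long line coincide at y ≈ -0.1405. The pallet is home, the finished piece is in the tray, and the mug and battery pack haven't moved. Handing in.

```bash
python3 -c "
from station import r
print(r.hand_in())"
```

```text
the job is handed in; nothing more can be done
None
```

I've handed the job in, and every step was done in the order asked: fader zeroed first, finished piece in the tray, all three blanks (one disc, two squares) flat in nests of their own shape, pallet hard against the end stop, and the fader on the long white line, with the mug and battery pack untouched.

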